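# Fetch the check weight from behind the reagent containers

## Task

For the balance check, take the large steel weight out of the grey storage tray and stand it in the middle of the balance's pan. The jar and the bottle crowd it in: first set both of them on the black side mat, leave them there until the weight is on the pan, then put each back on the very spot in the tray it came from. Set everything down gently and upright, and leave the small weight, beaker, carton and mouse alone.

Things in the scene. Friction and masses are not known exactly. Their poses are not given: they have to be found in the camera images.
- jar: wide white plastic jar with a black lid, upright, round, in one of the two front places of the tray. Straight body 56 mm diameter and 80 mm high, lid 44 mm diameter on top, 100 mm high in all, about 0.25 kg. Origin: centre of its underside; z up. Its start position is where it must be put back (remember it)
- bottle: slim amber bottle with a white band and a small white cap, upright, round, in the other front place of the tray. Straight body 46 mm diameter up to 107 mm, then shoulder and a 27 mm cap, 135 mm high in all, about 0.22 kg. Origin: centre of its underside; z up. Its start position is where it must be put back (remember it)
- weight: the large steel weight (500 g), between and behind the jar and the bottle in the tray (about 13 mm clear of the jar, 18 mm of the bottle): plain cylinder 38 mm diameter and 46 mm high, above it a neck and a 25 mm knob, 66 mm high in all. Origin: centre of its underside; z up
- tray: fixed low grey tray, 130 (its x) by 170 mm (its y), floor 4 mm thick, rim 12 mm high. Origin: centre of its underside; x points away from the robot (turned up to 20 degrees), z up. White discs mark three places at x, y = (-22, 45) and (-22, -45) mm (jar and bottle, either way round) and (18, 0) mm (weight); things start within 3 mm of them. Before and behind jar and bottle, along x, is free space
- balance: fixed top-loading balance, white, with a square steel pan 170 mm wide and a display panel towards the robot, housing about 200 mm wide. Origin: on the bench directly under the middle of the pan; the pan's top is 84 mm above it. x points away from the robot (turned up to 8 degrees), z up. Stands left or right of the tray; the mat is on the other side
- mat: fixed flat black rubber mat on the bench, 130 mm (its x) by 240 mm (its y), 4 mm thick: the side area. Origin: centre of its underside; x points away from the robot (turned up to 12 degrees), z up. Room for both containers side by side along its y
- small_weight: small steel weight (200 g), 28 mm diameter, 48 mm high, standing on the bench beyond the tray: not to be disturbed. Origin: centre of its underside
- beaker: empty clear glass beaker, 60 mm diameter, 75 mm high, on the bench beyond the tray: not to be disturbed. Origin: centre of its underside
- carton: small cardboard carton, 60 by 80 by 35 mm high, on the bench beyond the tray: not to be disturbed. Origin: centre of its underside
- mouse: black computer mouse, 60 by 100 by 24 mm high, lying crosswise on the bench between robot and tray: not to be disturbed. Origin: centre of its underside
There are look-alikes about, which are no part of the job. Leave any pink or red look-alike of the jar alone. What is shaped like the bottle but purple is not meant.

How it is judged:
By the outcome, as a careful person would: the job done as asked, in the order asked, and still so for the second after the job is handed in, with the robot touching nothing.
It also fails if it takes over 134 s, if anything falls off the work surface, if the arm or the gripper's body presses on something with over 40 N, if the wrist force passes 120 N, or if a joint passes its speed limit or range.

## Robot

A 6-joint arm with a two-finger parallel gripper is mounted at the origin on the work surface. World frame = base frame: x ahead of the robot, y to its left, z up, the work surface at z = 0. Lengths are in mm, angles in rad, forces in N, time in s.
With the tool pointing down it reaches from about 350 to 775 mm from the base axis. Payload 7.3 kg.
Tool frame: the origin (TCP) lies between the finger pads; the fingertips stand 22 mm ahead of it and the grasp point (between the pads) lies 3 mm ahead of it (nose_length is the distance from the TCP to the fingertips, in mm); z points along the fingers, y is the direction in which the jaws open and shut (so a half turn about z gives the same grasp; the last joint's range is limited). The gripper opens to 92 mm and grips with 3 to 60 N. Pads are 19 mm wide; open, the fingers measure 130 mm over their backs; the gripper's body (75 mm by 190 mm) begins 47 mm behind the grasp point.
Start: joints at [-1.467, 0.342, 1.524, -0, 1.275, -0.146], TCP at [129.807, -508.717, 248.741] pointing down, gripper open.
Joint ranges: [-2.53, 2.53], [-0.77, 2.02], [0.04, 2.7], [-1, 4.14], [0.28, 2.66], [-3.11, 3.11]. Speed limits (rad/s): [2.57, 2.57, 3.14, 3.14, 3.14, 3.14].

## Interface

Orientations are given as [roll, pitch, yaw] about the fixed x, y, z axes, in that order (R = Rz(yaw) Ry(pitch) Rx(roll)).
In Python, from plant import get_obs, capture, close_job, nose_length gives the robot as it stands.
- The arm moves only by the tool step_arm, never from a script. Its argument "increments" is text: rows parted by semicolons, each of 7 numbers parted by spaces: the turn, a rotation vector about the tool's x, y, z in rad, then the shift along the tool's x, y, z in mm, then the opening, from -1 (shut) to 1 (fully open). A call has 1 to 20 rows; each row is the pose to reach, as a shift and turn from the pose commanded when the call began, along the tool's axes at that moment; what a row does not reach only later rows make up. A row lasts 1/8 s, in which the tool goes at most 62.5 mm and 10.7 degrees, less where a joint would pass 70% of its speed; a pose out of reach is approached as far as the arm can. A call with a gripper value outside its range is refused whole. The fingers move at their own pace and stop on an object; the grip force is fixed at half the most. Time passes only in rows, so rows that repeat a pose let the fingers close. It gives the time, the measured TCP pose, the force and the opening at its end, in the units of the state.
- get_obs(): the state, without advancing time (a new reading comes with each control period).
- capture(name): name is "scene" or "top"; returns a dict with "frame" (384x512x3 uint8, red, green, blue), "K" (3x3 intrinsics, pixels), "extrinsics" (4x4, takes a point from world to camera coordinates). Camera axes: x right, y down, z forward; pixel columns grow to the right and rows downward; lengths in mm; the calibration is good to about 2 mm. A picture is of the moment at which its call begins. There is no depth.
- close_job(): hands the job in, once; it reports no verdict.
The state is a dict: "time": time; "joint_positions": joint angles; "dq": joint speeds; "tau": joint torques, N m; "tool_pos": TCP position; "tcp_rot": TCP orientation; "contact_force": force on the tool from outside, world axes, zero at the start; "moment": the same for the moment, N m; "grip_width": finger opening in mm.
Only numpy, scipy, OpenCV 4.12 (cv2) and the standard library are available. Lean on these libraries where they do the work, as an engineer would, in place of code of your own. Each camera call takes 0.05 s, during which the arm holds its last target.

## Working session

There is one attempt and no reset: what is moved stays moved. The work goes in short steps, Python scripts to look and compute and a tool call to move; the robot and the scene stay as the last step left them, time stands still between calls to the robot, and variables do not carry over. Pictures are saved under pics/ and viewed, and the job is handed in when it is done.

Besides the shell and the picture viewer there is one more tool, called after "Call:" as a command line: name --argument value ..., lists and objects as JSON in quotes. step_arm: Moves the arm, as the interface text tells. Its arguments: {"type":"object","properties":{"increments":{"type":"string"}},"required":["increments"]}

```bash
mkdir -p pics; ls; python3 - <<'E'
from plant import *
import cv2,pickle,numpy as np
o=get_obs();print(o)
for n in("scene","top"):
    c=capture(n);pickle.dump(c,open(n+"0.pkl","wb"))
    cv2.imwrite(f"pics/{n}0.png",cv2.resize(c["frame"][:,:,::-1],(800,600),interpolation=cv2.INTER_CUBIC))
    print(n,c["K"].tolist(),np.round(c["extrinsics"],4).tolist())
E
```

```text
pics
{'time': 0.0, 'joint_positions': array([-1.46700299e+00,  3.42728698e-01,  1.52501240e+00, -2.69942461e-05,
        1.27539264e+00, -1.45976374e-01]), 'dq': array([ 2.28668485e-05, -6.96639280e-04, -7.88588050e-05, -2.83443201e-04,
        5.59988299e-04, -5.11885569e-04]), 'tau': array([ 9.57908669e-04, -4.31235945e+01, -2.44217777e+01,  7.19769322e-02,
        5.58606035e-02, -1.18721473e-04]), 'tool_pos': array([ 129.75716978, -508.32922883,  248.04344794]), 'tcp_rot': array([-3.14006421e+00, -1.98625008e-04,  2.49777433e-01]), 'contact_force': array([ 0.19619209,  0.55973645, -0.48748614]), 'moment': array([-0.0666235 ,  0.0098889 , -0.00142762]), 'grip_width': 91.91915741511345}
scene [[492.0869201890544, 0.0, 259.9340213928971], [0.0, 492.0869201890544, 192.8012348901632], [0.0, 0.0, 1.0]] [[0.5448, 0.8384, -0.0172, -310.2034], [0.4662, -0.3199, -0.8248, -239.7737], [-0.697, 0.4414, -0.5652, 1565.2208], [0.0, 0.0, 0.0, 1.0]]
top [[450.36467958159466, 0.0, 262.44306355024355], [0.0, 450.36467958159466, 194.15657059687467], [0.0, 0.0, 1.0]] [[0.0787, -0.9969, 0.0033, -26.1565], [-0.9767, -0.0778, -0.2002, 580.6063], [0.1998, 0.0125, -0.9798, 1132.5054], [0.0, 0.0, 0.0, 1.0]]
```

View pics/scene0.png

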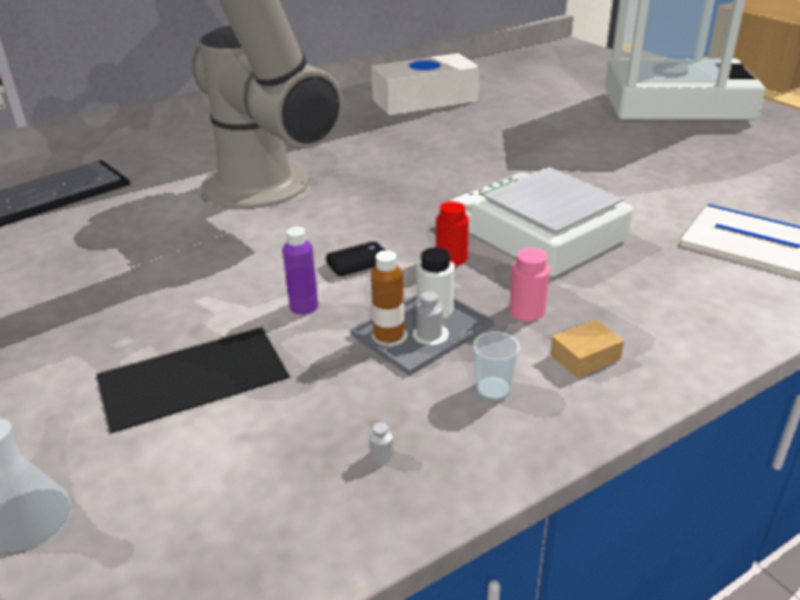

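View pics/top0.png

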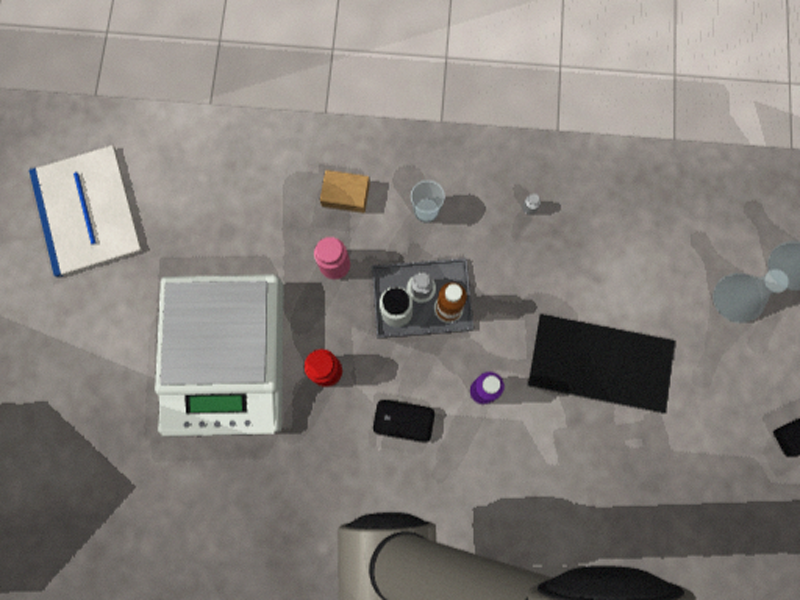

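The scene view (800x600) shows the tray near (420,330), with the bottle at (388,300), the jar at (435,280), the weight at (430,315), the mat at (193,377) and the balance at (555,215). In the top view the tray is at (423,298), the balance pan at (215,330) and the mat at (602,363). Next I'll enlarge the crops.

```bash
cat > h.py <<'E'
import pickle,cv2,numpy as np
def load(f): return pickle.load(open(f,"rb"))
def crop(c,x0,y0,x1,y1,s,out):
    im=c["frame"][y0:y1,x0:x1,::-1]
    im=cv2.resize(im,None,fx=s,fy=s,interpolation=cv2.INTER_CUBIC)
    # tick grid every 10px
    for x in range((x0+9)//10*10,x1,10):
        cv2.line(im,(int((x-x0+.5)*s),0),(int((x-x0+.5)*s),6),(0,255,255),1); cv2.putText(im,str(x),(int((x-x0+.5)*s)-10,16),0,.35,(0,255,255),1)
    for y in range((y0+9)//10*10,y1,10):
        cv2.line(im,(0,int((y-y0+.5)*s)),(6,int((y-y0+.5)*s)),(0,255,255),1); cv2.putText(im,str(y),(8,int((y-y0+.5)*s)+4),0,.35,(0,255,255),1)
    cv2.imwrite(out,im)
def proj(c,P):
    P=np.atleast_2d(P).astype(float);E=c["extrinsics"];q=P@E[:3,:3].T+E[:3,3];q=q@c["K"].T;return q[:,:2]/q[:,2:]
def back(c,uv,z):
    uv=np.atleast_2d(uv).astype(float);E=c["extrinsics"];R,t=E[:3,:3],E[:3,3]
    d=np.c_[uv,np.ones(len(uv))]@np.linalg.inv(c["K"]).T@R; o=-R.T@t
    s=(z-o[2])/d[:,2]; return o+s[:,None]*d
E
python3 - <<'E'
from h import *
t=load("top0.pkl");s=load("scene0.pkl")
crop(t,230,160,312,222,9,"pics/t_tray.png")
crop(t,95,165,185,285,5,"pics/t_bal.png")
crop(t,295,190,440,270,5,"pics/t_mat.png")
crop(s,215,150,325,245,7,"pics/s_tray.png")
E
```

```text
(no output)
```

View pics/t_tray.png

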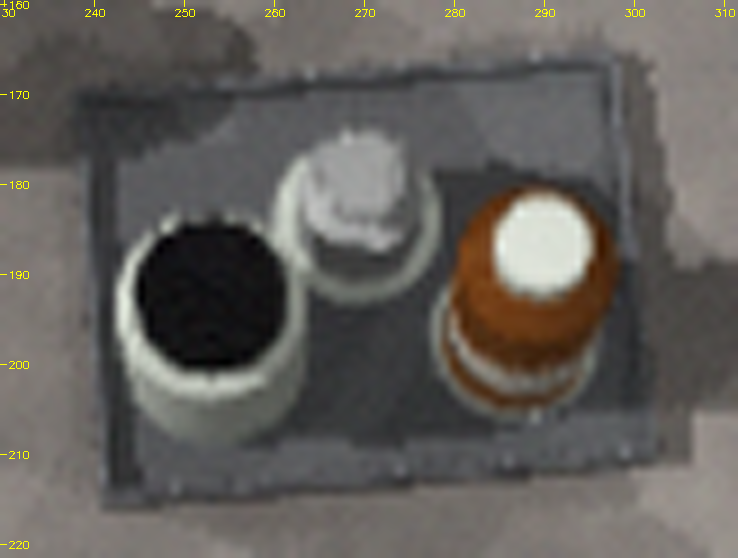

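View pics/t_bal.png

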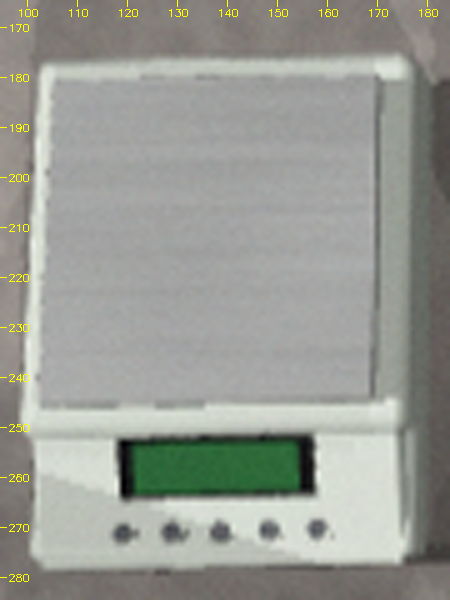

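View pics/t_mat.png

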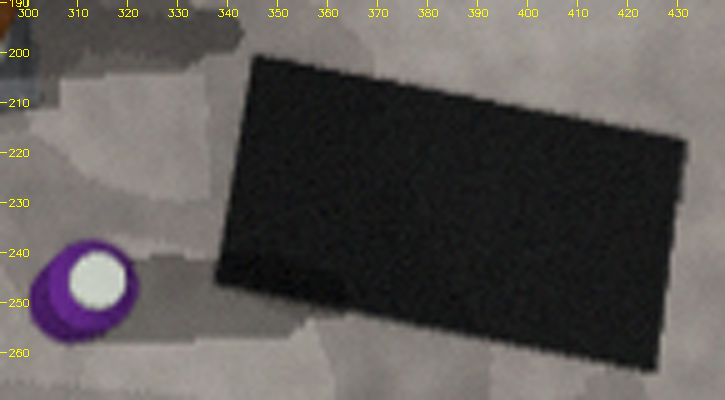

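View pics/s_tray.png

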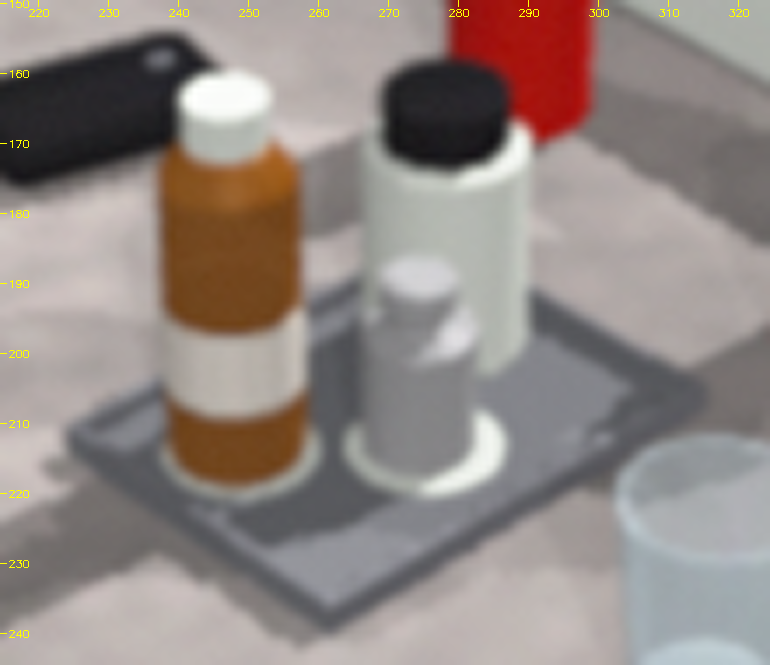

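```bash
cat > m.py <<'E'
from h import *
from scipy.optimize import least_squares
t=load("top0.pkl");s=load("scene0.pkl")
px=lambda pts,x0,y0,sc:np.array(pts,float)/sc+[x0-.5,y0-.5]
def rect(name,pts,z,hx,hy):
    # pts: top-view TL,TR,BR,BL -> local (+x,+y),(+x,-y),(-x,-y),(-x,+y)
    W=back(t,pts,z)[:,:2]
    L=np.array([[hx,hy],[hx,-hy],[-hx,-hy],[-hx,hy]])
    f=lambda p:(L@np.array([[np.cos(p[2]),np.sin(p[2])],[-np.sin(p[2]),np.cos(p[2])]])+p[:2]-W).ravel()
    r=least_squares(f,[*W.mean(0),0]); print(name,np.round(r.x,3),"res",np.round(r.fun,1)); return r.x
tr=rect("tray",px([(78,95),(622,50),(655,460),(105,508)],230,160,9),12,65,85)
ba=rect("pan",px([(52,78),(378,76),(372,402),(38,407)],95,165,5),84,85,85)
ma=rect("mat",px([(254,56),(687,141),(656,371),(215,284)],295,190,5),4,65,120)
obs={"jar":(104,px([(211.5,296)],230,160,9),px([(445,85)],215,150,7)),
"bottle":(139,px([(542,244.5)],230,160,9),px([(225,96)],215,150,7)),
"weight":(70,px([(356,178)],230,160,9),px([(420,275)],215,150,7))}
for n,(z,a,b) in obs.items():
    A=back(t,a,z)[0,:2];B=back(s,b,z)[0,:2]
    c,sn=np.cos(tr[2]),np.sin(tr[2]); R=np.array([[c,-sn],[sn,c]])
    print(n,"top",A.round(1),"scene",B.round(1),"in tray",((A-tr[:2])@R).round(1),((B-tr[:2])@R).round(1))
R=np.array([[np.cos(tr[2]),-np.sin(tr[2])],[np.sin(tr[2]),np.cos(tr[2])]])
L=np.array([[65,85],[65,-85],[-65,-85],[-65,85]])@R.T+tr[:2]
print("scene tray corners z12",proj(s,np.c_[L,np.full(4,12)]).round(1), "observed L,B,R", px([(68,437),(330,628),(705,392)],215,150,7).round(1))
for p in [(-22,45),(-22,-45),(18,0)]: print(p,(R@p+tr[:2]).round(1))
for n,xy,z in [("beaker",(427,188),75),("small",(532,200),48),("pink",(330,248),100),("red",(322,362),100),("purple",(490,384),135),("carton",(345,186),35),("mouse",(404,420),24)]:
    print(n,back(t,[np.array(xy)/1.5625-.3],z)[0].round(0))
E
python3 m.py
```

```text
tray [6.03227e+02 3.36000e-01 1.59000e-01] res [ 0.7  1.4 -0.1  0.3 -0.8 -2.2  0.2  0.5]
pan [5.03062e+02 3.37695e+02 9.70000e-02] res [-1.  -0.4  1.  -0.8  0.3 -0.1 -0.4  1.3]
mat [ 5.14073e+02 -3.20594e+02 -1.19000e-01] res [ 1.1 -0.1  1.1  0.6 -1.4 -0.1 -0.7 -0.4]
jar top [574.3  43.6] scene [577.4  46.4] in tray [-21.7  47.3] [-18.2  49.5]
bottle top [588.7 -46.9] scene [592.7 -46.2] in tray [-21.8 -44.4] [-17.8 -44.3]
weight top [619.9   5.5] scene [622.7   5.4] in tray [17.3  2.4] [20.   1.9]
scene tray corners z12 [[313.8 203.5]
 [259.5 235.5]
 [221.6 209.3]
 [275.2 181.4]] observed L,B,R [[224.2 211.9]
 [261.6 239.2]
 [315.2 205.5]]
(-22, 45) [574.4  41.3]
(-22, -45) [588.6 -47.6]
(18, 0) [621.    3.2]
beaker [783.   7.  75.]
small [ 786. -179.   48.]
pink [656. 160. 100.]
red [466. 153. 100.]
purple [ 449. -114.  135.]
carton [791. 154.  35.]
mouse [388.  16.  24.]
```

```bash
cat > p.py <<'E'
import sys,numpy as np
# p.py cx cy cz cyaw  tx ty tz tyaw : tool-frame increment
c=list(map(float,sys.argv[1:5]));t=list(map(float,sys.argv[5:9]))
d=np.subtract(t,c);s,k=np.sin(c[3]),np.cos(c[3])
print("rz %.4f  x %.1f y %.1f z %.1f"%(-d[3],k*d[0]+s*d[1],s*d[0]-k*d[1],-d[2]))
E
python3 p.py 129.8 -508.7 248.7 .2498 589.5 -46.8 248.7 1.7298
```

```text
rz -1.4800  x 559.6 y -333.9 z -0.0
```

Call:
step_arm --increments "0 0 -0.03 11 -7 0 1; 0 0 -0.104 39 -23 0 1; 0 0 -0.207 78 -47 0 1; 0 0 -0.326 123 -73 0 1; 0 0 -0.444 168 -100 0 1; 0 0 -0.562 213 -127 0 1; 0 0 -0.681 258 -154 0 1; 0 0 -0.8 302 -180 0 1; 0 0 -0.918 347 -207 0 1; 0 0 -1.036 392 -234 0 1; 0 0 -1.154 437 -260 0 1; 0 0 -1.273 482 -287 0 1; 0 0 -1.376 521 -311 0 1; 0 0 -1.45 549 -327 0 1; 0 0 -1.48 559.6 -333.9 0 1; 0 0 -1.48 559.6 -333.9 0 1; 0 0 -1.48 559.6 -333.9 0 1; 0 0 -1.48 559.6 -333.9 0 1"

```text
time: 2.35
tool_pos: [588.9, -47.8, 249.0]
tcp_rot: [-3.142, 0.0, 1.728]
contact_force: [0.8, -1.1, 0.5]
grip_width: 91.3
```

```bash
cat > see.py <<'E'
import sys
from plant import *
from h import *
tag=sys.argv[1]
o=get_obs();print("t",round(o["time"],2),"pos",o["tool_pos"].round(1),"rot",o["tcp_rot"].round(4),"F",o["contact_force"].round(1),"w",round(o["grip_width"],1),"q",o["joint_positions"].round(2))
for n in("scene","top"):
    c=capture(n);pickle.dump(c,open(n+tag+".pkl","wb"))
E
python3 see.py 1; python3 -c "
from h import *
crop(load('scene1.pkl'),180,60,330,245,4,'pics/s1.png');crop(load('top1.pkl'),200,110,360,240,5,'pics/t1.png')"
```

```text
t 2.35 pos [588.9 -47.8 249. ] rot [-3.1416e+00  3.0000e-04  1.7280e+00] F [ 0.8 -1.1  0.5] w 91.3 q [-0.21  0.46  1.33 -0.    1.34 -0.37]
```

View pics/s1.png

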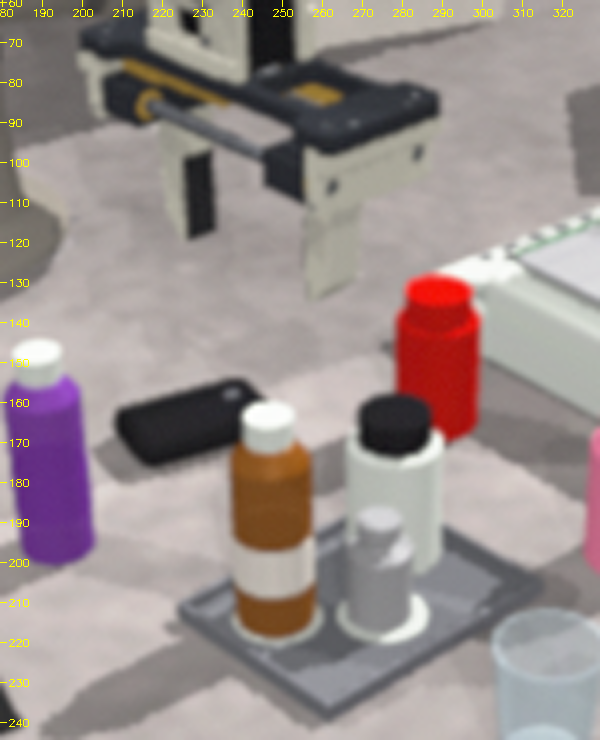

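View pics/t1.png

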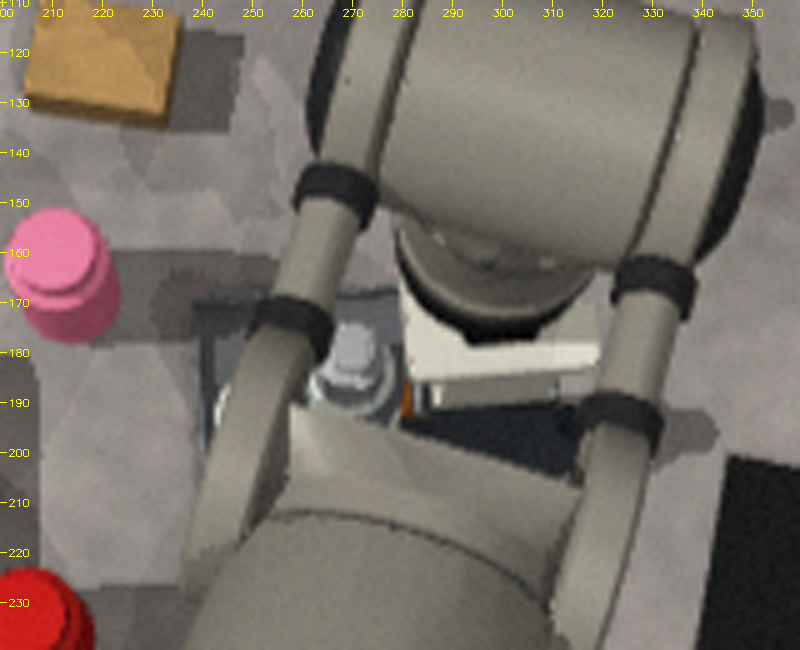

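```bash
python3 -c "
from h import *
c=load('scene1.pkl');p=np.array([588.9,-47.8]);y=1.728
ux=np.array([np.cos(y),np.sin(y)]);uy=np.array([np.sin(y),-np.cos(y)])
for d in(45.7,65,-45.7,-65):
  for w in(-9.5,9.5):
    print(d,w,proj(c,[*(p+d*uy+w*ux),227])[0].round(1))
"
python3 -c "
from h import *
crop(load('scene1.pkl'),220,85,275,140,12,'pics/s1b.png')"
```

```text
45.7 -9.5 [255.  134.7]
45.7 9.5 [262.1 131.6]
65 -9.5 [261.5 138.1]
65 9.5 [268.7 134.9]
-45.7 -9.5 [226. 120.]
-45.7 9.5 [233.  117.2]
-65 -9.5 [220.3 117.1]
-65 9.5 [227.3 114.4]
```

View pics/s1b.png

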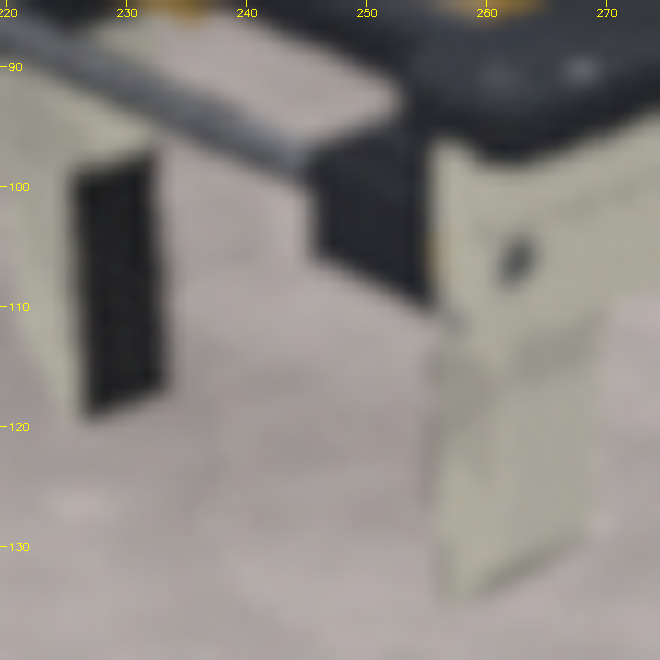

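The fingertip pads project within 0.5 px of where they appear, at (226.5,119.6) and (233.5,117), so I can trust the scene camera. I'll refine the object positions by overlaying model outlines.

```bash
cat > ov.py <<'E'
from h import *
def circ(c,x,y,z,r):
    a=np.linspace(0,2*np.pi,60);return proj(c,np.c_[x+r*np.cos(a),y+r*np.sin(a),np.full(60,z)])
RINGS={"jar":[(0,28),(80,28),(80,22),(100,22)],"bottle":[(0,23),(107,23),(120,13.5),(135,13.5)],"weight":[(0,19),(46,19),(66,12.5)]}
def overlay(c,box,s,items,out):
    x0,y0,x1,y1=box
    im=cv2.resize(c["frame"][y0:y1,x0:x1,::-1],None,fx=s,fy=s,interpolation=cv2.INTER_CUBIC)
    for n,x,y,z in items:
        for h,r in RINGS[n]:
            p=((circ(c,x,y,z+h,r)-[x0,y0]+.5)*s).round().astype(np.int32)
            cv2.polylines(im,[p],True,(0,255,0) if h else (0,0,255),1)
    cv2.imwrite(out,im)
E
python3 -c "
from ov import *
s=load('scene1.pkl')
overlay(s,(228,150,318,225),8,[('jar',577.4,46.4,4),('bottle',592.7,-46.2,4),('weight',622.7,5.4,4)],'pics/o1.png')"
```

```text
(no output)
```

View pics/o1.png

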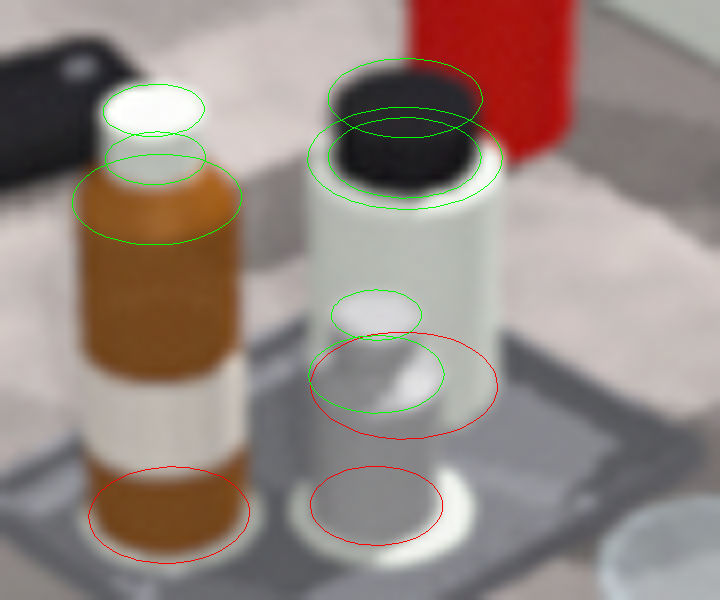

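Call:
step_arm --increments "0 0 0 1.5 1.9 5 1; 0 0 0 1.5 1.9 20 1; 0 0 0 1.5 1.9 45 1; 0 0 0 1.5 1.9 72 1; 0 0 0 1.5 1.9 98 1; 0 0 0 1.5 1.9 120 1; 0 0 0 1.5 1.9 136 1; 0 0 0 1.5 1.9 144 1; 0 0 0 1.5 1.9 147 1; 0 0 0 1.5 1.9 149 1; 0 0 0 1.5 1.9 149 1; 0 0 0 1.5 1.9 149 1; 0 0 0 1.5 1.9 149 1"

```text
time: 4.08
tool_pos: [591.3, -45.1, 100.0]
tcp_rot: [3.141, 0.0, 1.73]
contact_force: [-0.9, 0.5, 0.5]
grip_width: 91.3
```

```bash
python3 see.py 2; python3 -c "
from h import *
crop(load('scene2.pkl'),205,110,305,225,6,'pics/s2.png')"
```

```text
t 4.08 pos [591.3 -45.1 100. ] rot [3.1411e+00 3.0000e-04 1.7298e+00] F [-0.9  0.5  0.5] w 91.3 q [-0.21  0.61  1.52 -0.    1.01 -0.36]
```

View pics/s2.png

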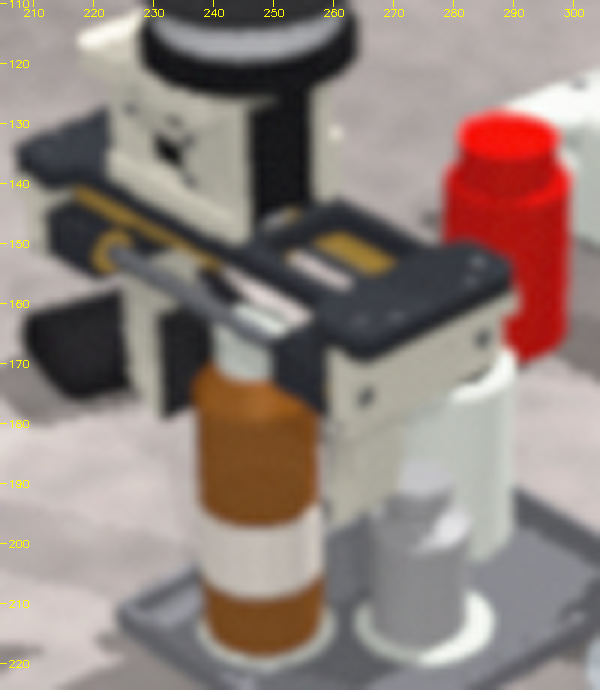

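Call:
step_arm --increments "0 0 0 0 0 0 0.5; 0 0 0 0 0 0 0.3; 0 0 0 0 0 0 0.15; 0 0 0 0 0 0 0.05; 0 0 0 0 0 0 -0.05; 0 0 0 0 0 0 -0.2; 0 0 0 0 0 0 -0.4; 0 0 0 0 0 0 -0.4; 0 0 0 0 0 0 -1; 0 0 0 0 0 0 -1"

```text
time: 5.42
tool_pos: [591.0, -45.1, 99.7]
tcp_rot: [-3.141, 0.0, 1.73]
contact_force: [-1.2, -0.7, 1.1]
grip_width: 45.6
```

```bash
python3 see.py 3; python3 -c "
from ov import *
overlay(load('scene3.pkl'),(228,150,318,225),8,[('bottle',592.7,-46.2,4)],'pics/o3.png')"
```

```text
t 5.42 pos [591.  -45.1  99.7] rot [-3.1413  0.      1.7298] F [-1.2 -0.7  1.1] w 45.6 q [-0.21  0.61  1.52 -0.    1.01 -0.36]
```

View pics/o3.png

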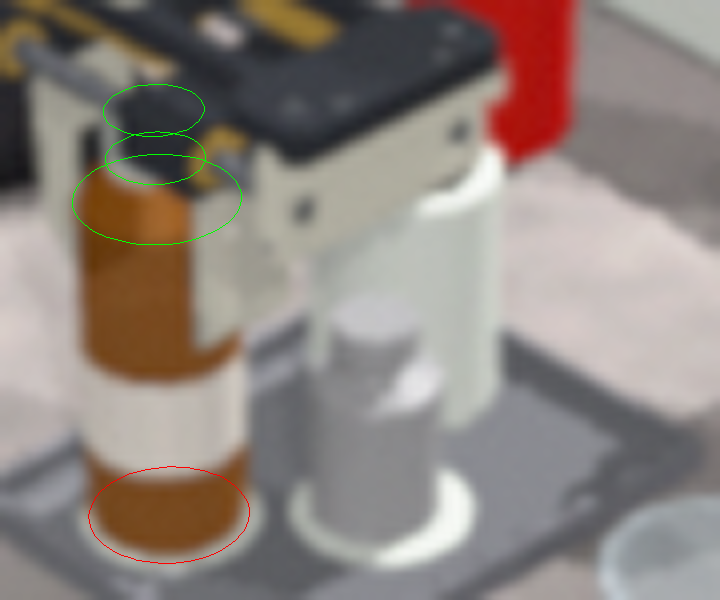

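Call:
step_arm --increments "0 0 0 0 0 -2 -1; 0 0 0 0 0 -8 -1; 0 0 0 0 0 -20 -1; 0 0 0 0 0 -40 -1; 0 0 0 0 0 -65 -1; 0 0 0 0 0 -92 -1; 0 0 0 0 0 -117 -1; 0 0 0 0 0 -135 -1; 0 0 0 0 0 -146 -1; 0 0 0 0 0 -150 -1"

```text
time: 6.78
tool_pos: [591.2, -45.1, 250.5]
tcp_rot: [3.141, 0.0, 1.73]
contact_force: [-0.3, 0.0, -3.0]
grip_width: 45.3
```

Call:
step_arm --increments "0 0 0.005 -5 -2.3 0 -1; 0 0 0.02 -20 -9 0 -1; 0 0 0.045 -50 -21.5 0 -1; 0 0 0.08 -85 -36.5 0 -1; 0 0 0.11 -120 -51.5 0 -1; 0 0 0.14 -155 -67 0 -1; 0 0 0.17 -190 -82 0 -1; 0 0 0.2 -225 -97 0 -1; 0 0 0.225 -255 -110 0 -1; 0 0 0.25 -281 -121 0 -1; 0 0 0.27 -300 -129 0 -1; 0 0 0.278 -309 -133 0 -1; 0 0 0.278 -312 -134.6 0 -1; 0 0 0.278 -312 -134.6 0 -1; 0 0 0.278 -312 -134.6 0 -1"

```text
time: 8.65
tool_pos: [508.0, -373.6, 249.9]
tcp_rot: [3.141, -0.0, 1.453]
contact_force: [0.1, -0.2, -3.5]
grip_width: 45.5
```

```bash
python3 see.py 4; python3 -c "
from h import *
cv2.imwrite('pics/s4.png',load('scene4.pkl')['frame'][:,:,::-1])
crop(load('top4.pkl'),220,150,440,280,3.5,'pics/t4.png')"
```

```text
t 8.65 pos [ 508.  -373.6  249.9] rot [ 3.1415e+00 -1.0000e-04  1.4529e+00] F [ 0.1 -0.2 -3.5] w 45.5 q [-0.76  0.54  1.2   0.    1.4  -0.64]
```

View pics/s4.png

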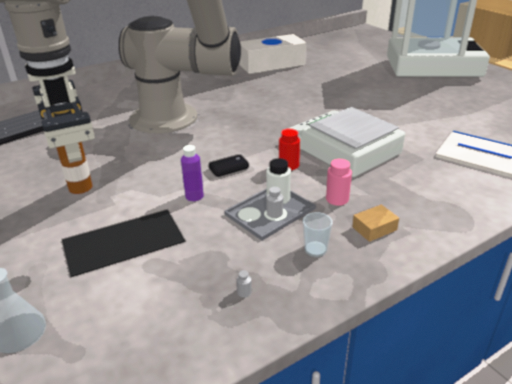

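View pics/t4.png

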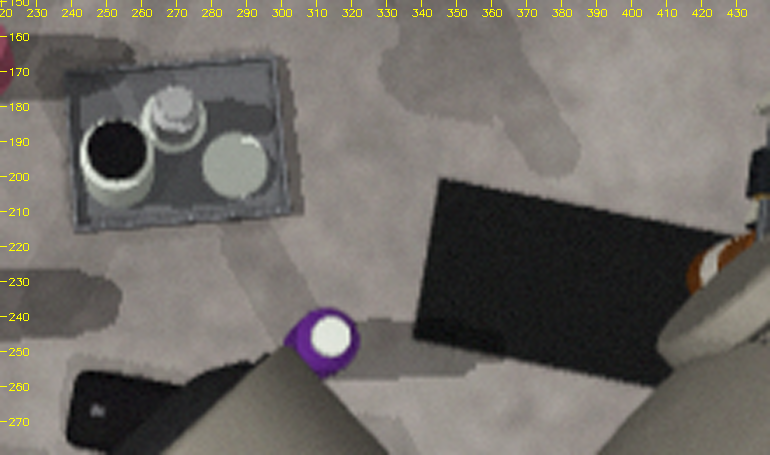

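Bottle is held upright over the mat, and the tray disc is exposed at top (287,197). Lowering.

Call:
step_arm --increments "0 0 0 0 0 3 -1; 0 0 0 0 0 12 -1; 0 0 0 0 0 30 -1; 0 0 0 0 0 55 -1; 0 0 0 0 0 80 -1; 0 0 0 0 0 103 -1; 0 0 0 0 0 122 -1; 0 0 0 0 0 135 -1; 0 0 0 0 0 142 -1; 0 0 0 0 0 145 -1; 0 0 0 0 0 147 -1; 0 0 0 0 0 148 -1; 0 0 0 0 0 149 -1; 0 0 0 0 0 149.5 -1; 0 0 0 0 0 149.8 -1; 0 0 0 0 0 149.8 -1"

```text
time: 10.75
tool_pos: [507.7, -374.4, 100.0]
tcp_rot: [3.142, 0.0, 1.452]
contact_force: [0.5, -0.3, -2.3]
grip_width: 45.6
```

Call:
step_arm --increments "0 0 0 0 0 0.3 -1; 0 0 0 0 0 0.6 -1; 0 0 0 0 0 0.6 -1"

```text
time: 11.12
tool_pos: [507.7, -374.6, 99.7]
tcp_rot: [3.141, 0.0, 1.452]
contact_force: [-0.2, -0.1, 1.0]
grip_width: 45.4
```

Call:
step_arm --increments "0 0 0 0 0 0 0.05; 0 0 0 0 0 0 0.2; 0 0 0 0 0 0 0.5; 0 0 0 0 0 0 0.8; 0 0 0 0 0 0 1; 0 0 0 0 0 -3 1; 0 0 0 0 0 -15 1; 0 0 0 0 0 -40 1; 0 0 0 0 0 -75 1; 0 0 0 0 0 -110 1; 0 0 0 0 0 -135 1; 0 0 0 0 0 -147 1; 0 0 0 0 0 -150 1; 0 0 0 0 0 -150 1"

```text
time: 12.88
tool_pos: [507.4, -374.2, 248.5]
tcp_rot: [-3.14, -0.001, 1.452]
contact_force: [0.1, -0.3, 0.2]
grip_width: 91.6
```

```bash
python3 see.py 5; python3 -c "
from ov import *
overlay(load('scene5.pkl'),(20,100,140,220),6,[('bottle',507.5,-374.6,4)],'pics/o5.png')"; python3 p.py 507.5 -374.6 249.3 1.4518 577 45.3 249.3 1.7298
```

```text
t 12.88 pos [ 507.4 -374.2  248.5] rot [-3.1405e+00 -8.0000e-04  1.4518e+00] F [ 0.1 -0.3  0.2] w 91.6 q [-0.76  0.54  1.21 -0.    1.4  -0.64]
rz -0.2780  x 425.2 y 19.2 z -0.0
```

View pics/o5.png

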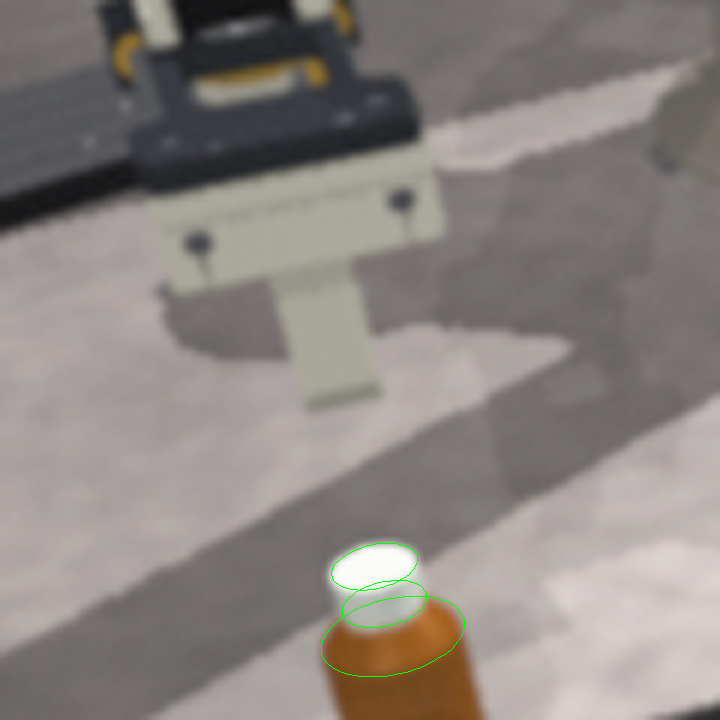

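The overlay matches the bottle on the mat to within about 0.5 px, and it stands upright. Next the jar.

Call:
step_arm --increments "0 0 -0.01 10 0.5 0 1; 0 0 -0.025 35 1.6 0 1; 0 0 -0.05 75 3.5 0 1; 0 0 -0.08 120 5.5 0 1; 0 0 -0.11 165 7.6 0 1; 0 0 -0.14 210 9.7 0 1; 0 0 -0.17 255 11.8 0 1; 0 0 -0.2 300 13.9 0 1; 0 0 -0.23 342 15.8 0 1; 0 0 -0.25 378 17.5 0 1; 0 0 -0.27 405 18.7 0 1; 0 0 -0.278 420 19.4 0 1; 0 0 -0.278 425.5 19.7 0 1; 0 0 -0.278 425.5 19.7 0 1; 0 0 -0.278 425.5 19.7 0 1"

```text
time: 14.85
tool_pos: [577.6, 44.9, 249.3]
tcp_rot: [-3.141, 0.0, 1.729]
contact_force: [0.0, -0.6, -0.7]
grip_width: 91.9
```

Call:
step_arm --increments "0 0 0 0 0 5 1; 0 0 0 0 0 20 1; 0 0 0 0 0 45 1; 0 0 0 0 0 75 1; 0 0 0 0 0 105 1; 0 0 0 0 0 130 1; 0 0 0 0 0 150 1; 0 0 0 0 0 165 1; 0 0 0 0 0 175 1; 0 0 0 0 0 180 1; 0 0 0 0 0 181 1; 0 0 0 0 0 181 1; 0 0 0 0 0 181 1"

```text
time: 16.48
tool_pos: [578.0, 45.7, 68.8]
tcp_rot: [3.141, 0.0, 1.73]
contact_force: [-0.4, 0.5, 0.2]
grip_width: 91.9
```

```bash
python3 see.py 6; python3 -c "
from h import *
crop(load('scene6.pkl'),225,110,325,225,6,'pics/s6.png')"
```

```text
t 16.48 pos [578.   45.7  68.8] rot [3.1406e+00 3.0000e-04 1.7298e+00] F [-0.4  0.5  0.2] w 91.9 q [-0.05  0.63  1.58 -0.    0.92 -0.21]
```

View pics/s6.png

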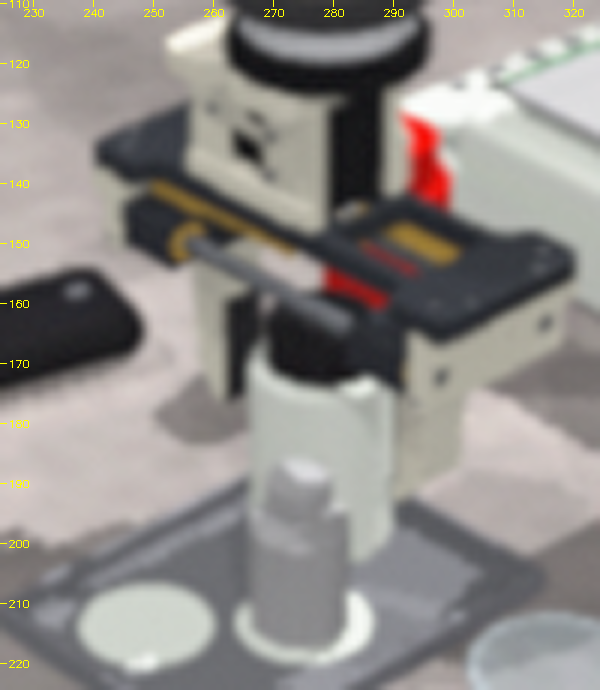

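Call:
step_arm --increments "0 0 0 0 0 0 0.7; 0 0 0 0 0 0 0.5; 0 0 0 0 0 0 0.38; 0 0 0 0 0 0 0.3; 0 0 0 0 0 0 0.25; 0 0 0 0 0 0 0.2; 0 0 0 0 0 0 0.1; 0 0 0 0 0 0 0; 0 0 0 0 0 0 -1; 0 0 0 0 0 0 -1"

```text
time: 17.82
tool_pos: [577.7, 45.7, 68.3]
tcp_rot: [-3.141, 0.0, 1.73]
contact_force: [-0.7, -0.4, 0.2]
grip_width: 55.3
```

```bash
python3 see.py 7;  python3 p.py 577.5 45.6 228 1.7298 520.6 -265.4 228 1.4518
```

```text
t 17.82 pos [577.7  45.7  68.3] rot [-3.1415e+00  1.0000e-04  1.7298e+00] F [-0.7 -0.4  0.2] w 55.3 q [-0.05  0.63  1.58 -0.    0.92 -0.21]
rz 0.2780  x -298.1 y -105.4 z -0.0
```

Call:
step_arm --increments "0 0 0 0 0 -2 -1; 0 0 0 0 0 -8 -1; 0 0 0 0 0 -20 -1; 0 0 0 0 0 -40 -1; 0 0 0 0 0 -65 -1; 0 0 0 0 0 -92 -1; 0 0 0 0 0 -117 -1; 0 0 0 0 0 -140 -1; 0 0 0 0 0 -154 -1; 0 0 0 0 0 -160 -1"

```text
time: 19.18
tool_pos: [577.8, 45.7, 229.3]
tcp_rot: [3.14, 0.0, 1.73]
contact_force: [-0.4, 0.4, -2.4]
grip_width: 55.4
```

Call:
step_arm --increments "0 0 0.005 -5 -1.8 0 -1; 0 0 0.02 -20 -7 0 -1; 0 0 0.045 -50 -17.7 0 -1; 0 0 0.08 -85 -30 0 -1; 0 0 0.11 -120 -42.5 0 -1; 0 0 0.14 -155 -55 0 -1; 0 0 0.17 -190 -67 0 -1; 0 0 0.2 -222 -78.5 0 -1; 0 0 0.225 -250 -88.4 0 -1; 0 0 0.25 -273 -96.5 0 -1; 0 0 0.27 -289 -102 0 -1; 0 0 0.278 -296 -104.7 0 -1; 0 0 0.278 -298 -105.4 0 -1; 0 0 0.278 -298 -105.4 0 -1; 0 0 0.278 -298 -105.4 0 -1"

```text
time: 21.05
tool_pos: [521.0, -264.5, 228.4]
tcp_rot: [3.142, -0.0, 1.453]
contact_force: [0.3, 0.4, -2.1]
grip_width: 55.3
```

```bash
python3 see.py 8; python3 -c "
from h import *
cv2.imwrite('pics/s8.png',load('scene8.pkl')['frame'][:,:,::-1])"
```

```text
t 21.05 pos [ 521.  -264.5  228.4] rot [ 3.1415 -0.      1.4528] F [ 0.3  0.4 -2.1] w 55.3 q [-0.6   0.47  1.39  0.    1.29 -0.48]
```

View pics/s8.png

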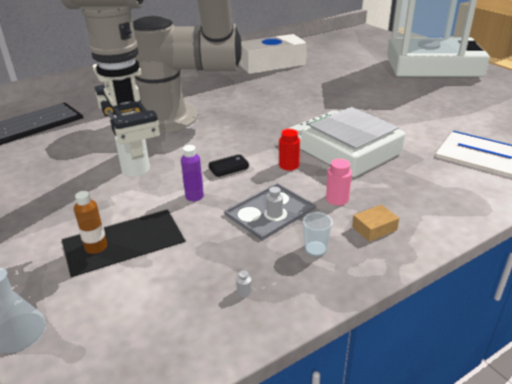

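The bottle stands on the mat at scene (92,225) and the jar is held above it at (133,155). Only the weight is left in the tray. Lowering the jar.

Call:
step_arm --increments "0 0 0 0 0 3 -1; 0 0 0 0 0 12 -1; 0 0 0 0 0 30 -1; 0 0 0 0 0 55 -1; 0 0 0 0 0 82 -1; 0 0 0 0 0 107 -1; 0 0 0 0 0 128 -1; 0 0 0 0 0 143 -1; 0 0 0 0 0 151 -1; 0 0 0 0 0 155 -1; 0 0 0 0 0 157 -1; 0 0 0 0 0 158 -1; 0 0 0 0 0 159 -1; 0 0 0 0 0 159.5 -1; 0 0 0 0 0 160 -1; 0 0 0 0 0 160.3 -1; 0 0 0 0 0 160.3 -1"

```text
time: 23.28
tool_pos: [520.9, -265.3, 68.3]
tcp_rot: [3.141, 0.0, 1.452]
contact_force: [-1.4, 1.0, 1.0]
grip_width: 55.2
```

Call:
step_arm --increments "0 0 0 0 0 0 0.25; 0 0 0 0 0 0 0.4; 0 0 0 0 0 0 0.7; 0 0 0 0 0 0 1; 0 0 0 0 0 0 1; 0 0 0 0 0 -3 1; 0 0 0 0 0 -15 1; 0 0 0 0 0 -40 1; 0 0 0 0 0 -75 1; 0 0 0 0 0 -110 1; 0 0 0 0 0 -138 1; 0 0 0 0 0 -153 1; 0 0 0 0 0 -160 1; 0 0 0 0 0 -160 1"

```text
time: 25.02
tool_pos: [520.7, -265.2, 227.7]
tcp_rot: [-3.141, -0.0, 1.452]
contact_force: [-0.4, -1.0, -0.4]
grip_width: 91.8
```

```bash
python3 see.py 9; python3 -c "
from ov import *
overlay(load('scene9.pkl'),(60,140,190,280),5,[('bottle',507.5,-374.6,4),('jar',520.8,-265.3,4)],'pics/o9.png')
overlay(load('scene9.pkl'),(228,150,318,225),8,[('weight',622.2,5.6,4)],'pics/o9b.png')
"; python3 p.py 520.7 -265.3 228 1.4518 622 5.5 228 1.7298
```

```text
t 25.02 pos [ 520.7 -265.2  227.7] rot [-3.1412e+00 -2.0000e-04  1.4518e+00] F [-0.4 -1.  -0.4] w 91.8 q [-0.6   0.47  1.39 -0.    1.29 -0.48]
rz -0.2780  x 280.9 y 68.4 z -0.0
```

View pics/o9.png

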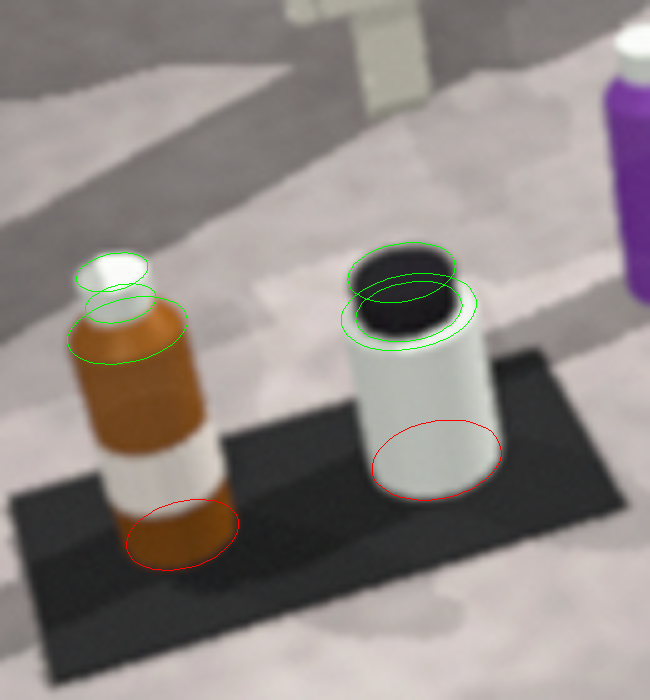

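View pics/o9b.png

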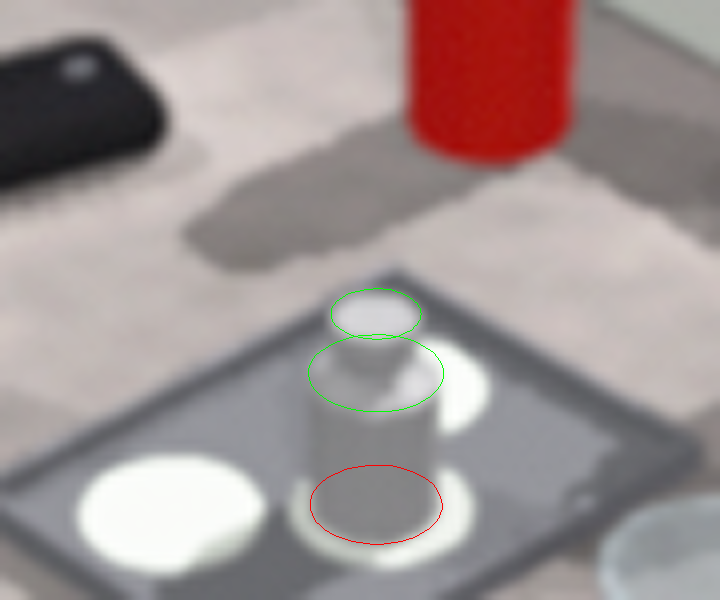

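Both containers stand on the mat with matching outlines. Next the weight.

Call:
step_arm --increments "0 0 -0.01 8 2 0 1; 0 0 -0.03 30 7.3 0 1; 0 0 -0.06 65 15.8 0 1; 0 0 -0.1 105 25.6 0 1; 0 0 -0.14 145 35.3 0 1; 0 0 -0.18 185 45 0 1; 0 0 -0.22 222 54 0 1; 0 0 -0.25 252 61.4 0 1; 0 0 -0.27 271 66 0 1; 0 0 -0.278 279 68 0 1; 0 0 -0.278 281 68.5 0 1; 0 0 -0.278 281 68.5 0 1; 0 0 -0.278 281 68.5 0 1"

```text
time: 26.75
tool_pos: [622.1, 4.8, 228.1]
tcp_rot: [-3.142, 0.0, 1.729]
contact_force: [-0.1, 0.2, -0.1]
grip_width: 91.6
```

Call:
step_arm --increments "0 0 0 0 0 5 1; 0 0 0 0 0 20 1; 0 0 0 0 0 45 1; 0 0 0 0 0 75 1; 0 0 0 0 0 105 1; 0 0 0 0 0 130 1; 0 0 0 0 0 152 1; 0 0 0 0 0 168 1; 0 0 0 0 0 179 1; 0 0 0 0 0 186 1; 0 0 0 0 0 189 1; 0 0 0 0 0 190 1; 0 0 0 0 0 190 1; 0 0 0 0 0 190 1"

```text
time: 28.5
tool_pos: [622.4, 5.6, 38.4]
tcp_rot: [3.141, 0.0, 1.73]
contact_force: [-0.0, -0.1, 0.2]
grip_width: 92.0
```

```bash
python3 see.py 10; python3 -c "
from h import *
crop(load('scene10.pkl'),225,110,325,245,5,'pics/s10.png')"
```

```text
t 28.5 pos [622.4   5.6  38.4] rot [3.1409e+00 3.0000e-04 1.7298e+00] F [-0.  -0.1  0.2] w 92.0 q [-0.11  0.74  1.47 -0.    0.93 -0.27]
```

View pics/s10.png

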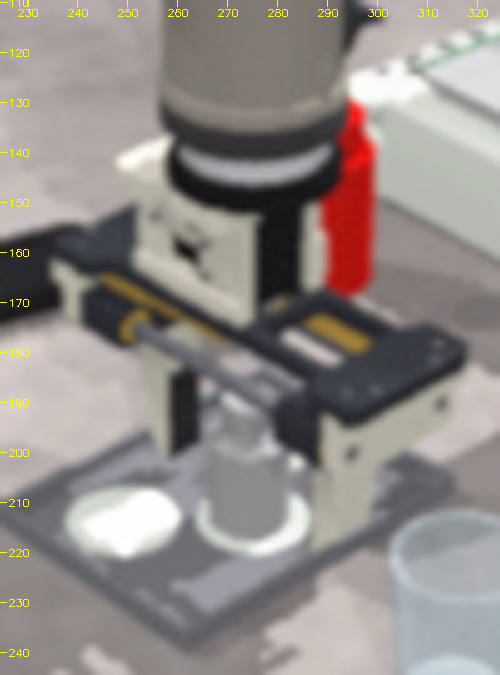

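Call:
step_arm --increments "0 0 0 0 0 0 0.6; 0 0 0 0 0 0 0.3; 0 0 0 0 0 0 0.1; 0 0 0 0 0 0 -0.03; 0 0 0 0 0 0 -0.1; 0 0 0 0 0 0 -0.15; 0 0 0 0 0 0 -0.2; 0 0 0 0 0 0 -0.35; 0 0 0 0 0 0 -1; 0 0 0 0 0 0 -1; 0 0 0 0 0 0 -1"

```text
time: 29.98
tool_pos: [622.2, 5.7, 38.0]
tcp_rot: [-3.142, 0.0, 1.73]
contact_force: [0.5, -0.3, -0.1]
grip_width: 37.6
```

Call:
step_arm --increments "0 0 0 0 0 -2 -1; 0 0 0 0 0 -8 -1; 0 0 0 0 0 -20 -1; 0 0 0 0 0 -40 -1; 0 0 0 0 0 -65 -1; 0 0 0 0 0 -92 -1; 0 0 0 0 0 -119 -1; 0 0 0 0 0 -145 -1; 0 0 0 0 0 -162 -1; 0 0 0 0 0 -170 -1; 0 0 0 0 0 -170 -1"

```text
time: 31.35
tool_pos: [622.2, 5.7, 208.5]
tcp_rot: [3.141, 0.0, 1.73]
contact_force: [-0.1, 0.2, -5.4]
grip_width: 37.7
```

```bash
python3 see.py 11; python3 -c "
from h import *
crop(load('scene11.pkl'),215,90,330,235,5,'pics/s11.png');crop(load('scene9.pkl'),285,100,415,185,6,'pics/s9p.png')
"
```

```text
t 31.35 pos [622.2   5.7 208.5] rot [3.1408e+00 3.0000e-04 1.7298e+00] F [-0.1  0.2 -5.4] w 37.7 q [-0.11  0.55  1.3  -0.    1.29 -0.27]
```

View pics/s11.png

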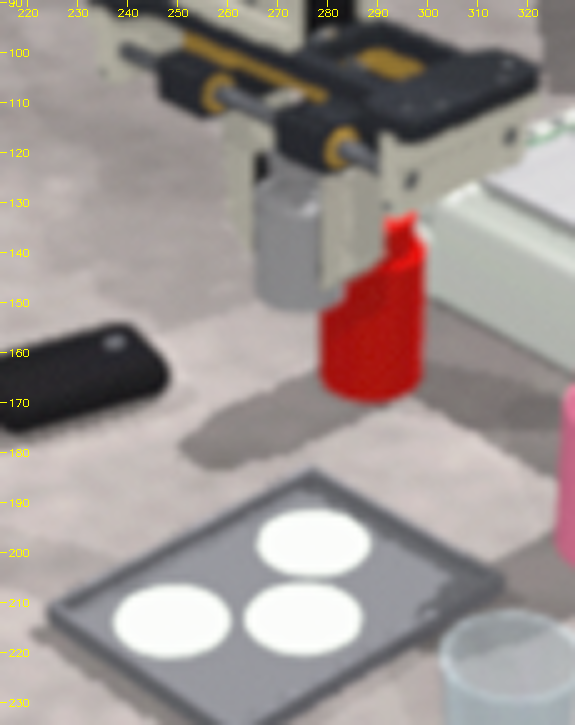

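View pics/s9p.png

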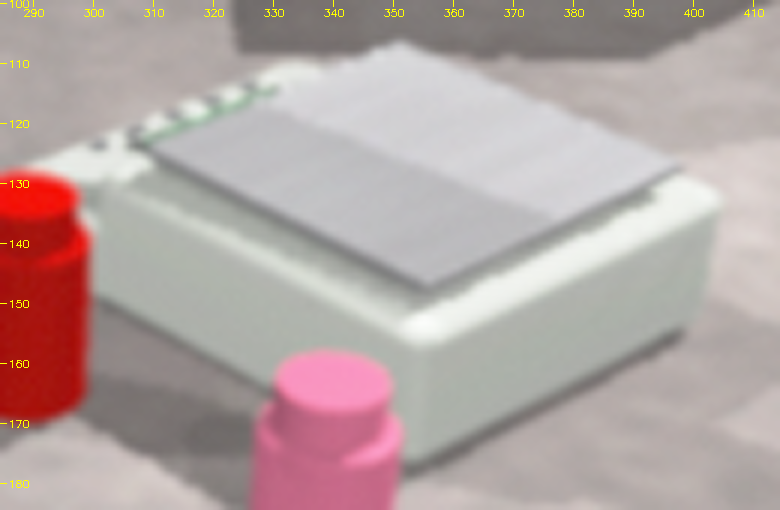

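```bash
python3 - <<'E'
from h import *
s=load('scene11.pkl')
px=lambda pts,x0,y0,sc:np.array(pts,float)/sc+[x0-.5,y0-.5]
W=back(s,px([(142,143),(430,285),(683,166),(402,40)],285,100,6),84)[:,:2]
print(W.round(1),W.mean(0))
print(back(s,px([(313,543),(172,621),(303,619)],215,90,5),4.5).round(1))
t=load('top11.pkl');crop(t,230,160,312,222,9,'pics/t11.png')
E
python3 p.py 622.1 5.5 208 1.7298 504.3 338.3 208 1.668
```

```text
[[430.7 246.9]
 [601.6 264.2]
 [584.7 427.5]
 [414.8 415.5]] [507.95008477 338.54613513]
[[578.9  42.9   4.5]
 [593.6 -45.9   4.5]
 [626.2   4.6   4.5]]
rz 0.0618  x 347.3 y -63.6 z -0.0
```

View pics/t11.png

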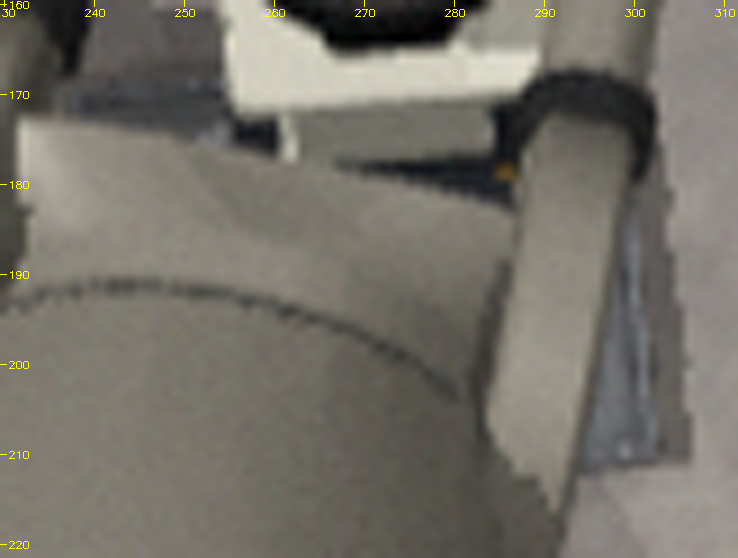

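Call:
step_arm --increments "0 0 0 5 -0.9 0 -1; 0 0 0.005 20 -3.6 0 -1; 0 0 0.01 48 -8.6 0 -1; 0 0 0.015 82 -14.7 0 -1; 0 0 0.02 118 -21.2 0 -1; 0 0 0.03 154 -27.7 0 -1; 0 0 0.035 190 -34 0 -1; 0 0 0.04 226 -40.6 0 -1; 0 0 0.045 260 -46.7 0 -1; 0 0 0.05 290 -52 0 -1; 0 0 0.055 315 -56.6 0 -1; 0 0 0.06 332 -59.6 0 -1; 0 0 0.062 342 -61.4 0 -1; 0 0 0.062 346.8 -62.3 0 -1; 0 0 0.062 346.8 -62.3 0 -1; 0 0 0.062 346.8 -62.3 0 -1"

```text
time: 33.45
tool_pos: [506.1, 337.6, 208.0]
tcp_rot: [3.142, 0.0, 1.667]
contact_force: [0.1, -0.3, -4.4]
grip_width: 37.1
```

Call:
step_arm --increments "0 0 0 0 0 3 -1; 0 0 0 0 0 12 -1; 0 0 0 0 0 28 -1; 0 0 0 0 0 46 -1; 0 0 0 0 0 62 -1; 0 0 0 0 0 74 -1; 0 0 0 0 0 81 -1; 0 0 0 0 0 85 -1; 0 0 0 0 0 87 -1; 0 0 0 0 0 88 -1; 0 0 0 0 0 89 -1; 0 0 0 0 0 89.5 -1; 0 0 0 0 0 89.5 -1"

```text
time: 35.08
tool_pos: [505.8, 338.2, 118.5]
tcp_rot: [3.141, 0.0, 1.668]
contact_force: [-0.2, 1.3, -4.7]
grip_width: 37.1
```

```bash
python3 see.py 12; python3 -c "
from h import *
crop(load('scene12.pkl'),285,60,415,185,5,'pics/s12.png')
"
```

```text
t 35.08 pos [505.8 338.2 118.5] rot [3.1415 0.     1.6679] F [-0.2  1.3 -4.7] w 37.1 q [ 0.46  0.61  1.45 -0.    1.07  0.37]
```

View pics/s12.png

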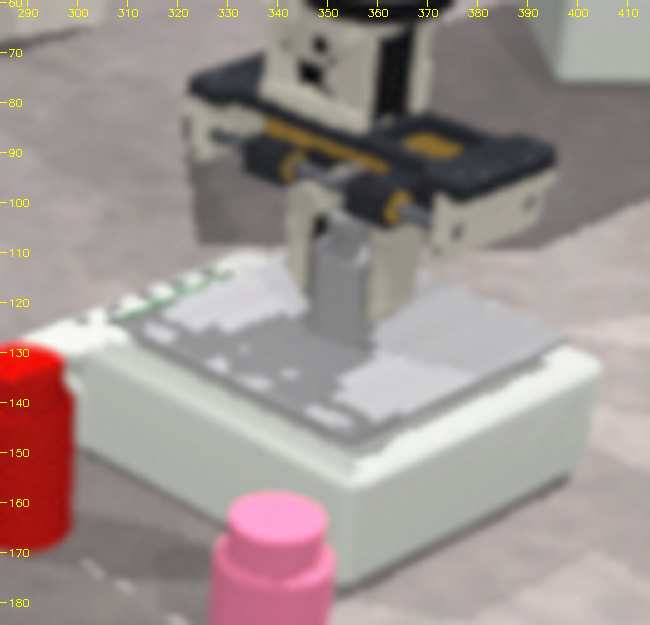

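The weight is just above the pan middle, with its base at about scene (352,127). Easing it down to contact.

Call:
step_arm --increments "0 0 0 0 0 0.3 -1; 0 0 0 0 0 0.6 -1; 0 0 0 0 0 0.6 -1"

```text
time: 35.55
tool_pos: [505.8, 338.2, 118.0]
tcp_rot: [3.141, 0.0, 1.668]
contact_force: [-0.9, 0.4, -4.1]
grip_width: 37.8
```

Call:
step_arm --increments "0 0 0 0 0 0.3 -1; 0 0 0 0 0 0.6 -1; 0 0 0 0 0 0.6 -1"

```text
time: 35.92
tool_pos: [505.8, 338.2, 118.0]
tcp_rot: [3.141, -0.0, 1.668]
contact_force: [-3.1, -0.2, 5.5]
grip_width: 37.1
```

Call:
step_arm --increments "0 0 0 0 0 0 -0.1; 0 0 0 0 0 0 0.1; 0 0 0 0 0 0 0.4; 0 0 0 0 0 0 0.8; 0 0 0 0 0 0 1; 0 0 0 0 0 0 1; 0 0 0 0 0 -3 1; 0 0 0 0 0 -12 1; 0 0 0 0 0 -32 1; 0 0 0 0 0 -60 1; 0 0 0 0 0 -86 1; 0 0 0 0 0 -103 1; 0 0 0 0 0 -110 1; 0 0 0 0 0 -110.7 1"

```text
time: 37.67
tool_pos: [505.8, 338.3, 228.3]
tcp_rot: [3.141, -0.0, 1.668]
contact_force: [0.1, -0.1, -0.3]
grip_width: 92.0
```

```bash
python3 see.py 13; python3 -c "
from ov import *
overlay(load('scene13.pkl'),(290,70,410,170),6,[('weight',505.8,338.2,84)],'pics/o13.png')
"; python3 p.py 505.8 338.2 228 1.6679 520.7 -265.3 228 1.4518
```

```text
t 37.67 pos [505.8 338.3 228.3] rot [ 3.1410e+00 -2.0000e-04  1.6678e+00] F [ 0.1 -0.1 -0.3] w 92.0 q [ 0.46  0.51  1.31 -0.    1.32  0.37]
rz 0.2161  x -602.1 y -43.7 z -0.0
```

View pics/o13.png

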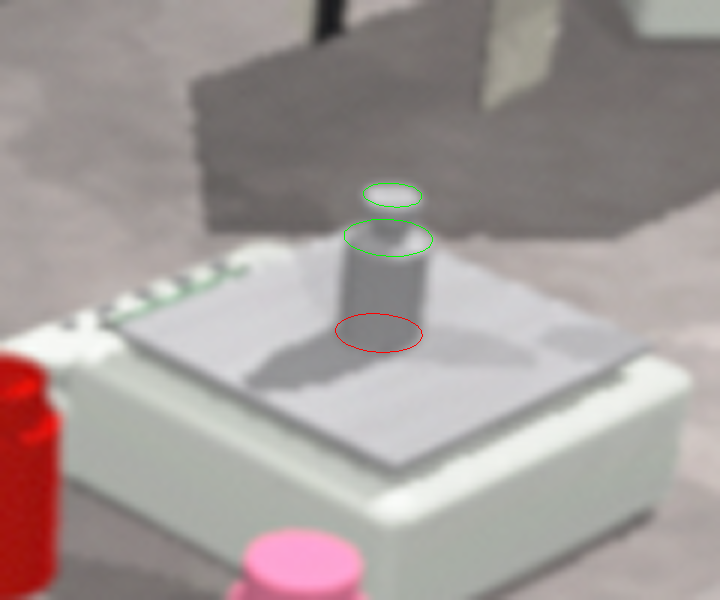

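The weight stands upright with its base at (379,333) in the crop. The pan's diagonals cross at about (383,333), so it is in the middle. Back to the jar on the mat.

Call:
step_arm --increments "0 0 0.005 -10 -0.7 0 1; 0 0 0.015 -35 -2.5 0 1; 0 0 0.03 -75 -5.4 0 1; 0 0 0.045 -125 -9 0 1; 0 0 0.065 -175 -12.7 0 1; 0 0 0.08 -225 -16.3 0 1; 0 0 0.1 -275 -20 0 1; 0 0 0.12 -325 -23.6 0 1; 0 0 0.135 -375 -27.2 0 1; 0 0 0.15 -425 -30.8 0 1; 0 0 0.17 -475 -34.5 0 1; 0 0 0.19 -520 -37.7 0 1; 0 0 0.2 -558 -40.5 0 1; 0 0 0.21 -585 -42.5 0 1; 0 0 0.216 -598 -43.4 0 1; 0 0 0.216 -602.1 -43.7 0 1; 0 0 0.216 -602.1 -43.7 0 1; 0 0 0.216 -602.1 -43.7 0 1"

```text
time: 40.02
tool_pos: [520.7, -264.3, 228.1]
tcp_rot: [-3.142, -0.0, 1.453]
contact_force: [1.1, -0.4, 0.1]
grip_width: 91.8
```

Call:
step_arm --increments "0 0 0 0 0 5 1; 0 0 0 0 0 20 1; 0 0 0 0 0 45 1; 0 0 0 0 0 75 1; 0 0 0 0 0 103 1; 0 0 0 0 0 126 1; 0 0 0 0 0 143 1; 0 0 0 0 0 153 1; 0 0 0 0 0 158 1; 0 0 0 0 0 159.7 1; 0 0 0 0 0 159.7 1; 0 0 0 0 0 159.7 1"

```text
time: 41.52
tool_pos: [520.8, -265.4, 68.9]
tcp_rot: [3.141, 0.001, 1.452]
contact_force: [0.3, -0.5, -0.4]
grip_width: 92.2
```

```bash
python3 see.py 14; python3 -c "
from h import *
crop(load('scene14.pkl'),60,130,190,280,4,'pics/s14.png')"
```

```text
t 41.52 pos [ 520.8 -265.4   68.9] rot [3.1407e+00 6.0000e-04 1.4518e+00] F [ 0.3 -0.5 -0.4] w 92.2 q [-0.6   0.64  1.57 -0.    0.93 -0.48]
```

View pics/s14.png

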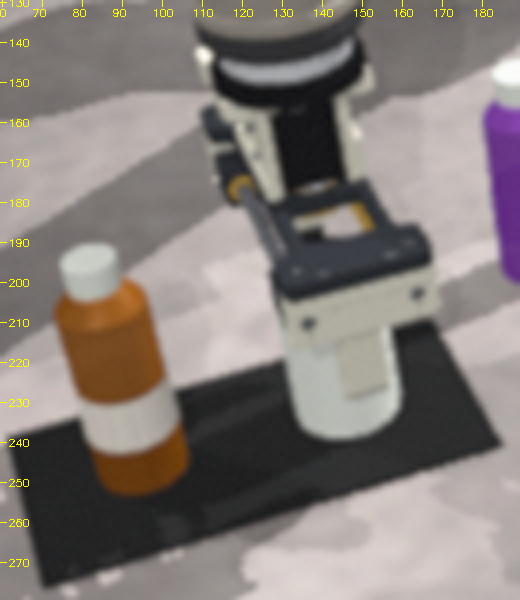

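Call:
step_arm --increments "0 0 0 0 0 0 0.7; 0 0 0 0 0 0 0.5; 0 0 0 0 0 0 0.38; 0 0 0 0 0 0 0.3; 0 0 0 0 0 0 0.25; 0 0 0 0 0 0 0.2; 0 0 0 0 0 0 0.1; 0 0 0 0 0 0 0; 0 0 0 0 0 0 -1; 0 0 0 0 0 0 -1"

```text
time: 42.88
tool_pos: [520.7, -265.3, 68.3]
tcp_rot: [3.141, 0.0, 1.452]
contact_force: [0.7, -0.0, -0.2]
grip_width: 55.2
```

Call:
step_arm --increments "0 0 0 0 0 -2 -1; 0 0 0 0 0 -8 -1; 0 0 0 0 0 -20 -1; 0 0 0 0 0 -40 -1; 0 0 0 0 0 -65 -1; 0 0 0 0 0 -92 -1; 0 0 0 0 0 -117 -1; 0 0 0 0 0 -140 -1; 0 0 0 0 0 -154 -1; 0 0 0 0 0 -160 -1; 0 0 0 0 0 -160 -1"

```text
time: 44.25
tool_pos: [520.5, -265.2, 228.2]
tcp_rot: [-3.141, 0.0, 1.452]
contact_force: [-0.2, 0.2, -2.9]
grip_width: 55.5
```

```bash
python3 see.py 15; python3 p.py 520.7 -265.3 228.3 1.4518 577.6 45.65 228.3 1.7298; python3 p.py 577.6 45.65 228.3 1.7298 507.5 -374.6 228.3 1.4518;python3 p.py  507.5 -374.6 228.3 1.4518 591.1 -45.0 228.3 1.7298
```

```text
t 44.25 pos [ 520.5 -265.2  228.2] rot [-3.1414  0.      1.4518] F [-0.2  0.2 -2.9] w 55.5 q [-0.6   0.47  1.39 -0.    1.29 -0.48]
rz -0.2780  x 315.5 y 19.6 z -0.0
rz 0.2780  x -403.8 y -135.8 z -0.0
rz -0.2780  x 337.2 y 43.9 z -0.0
```

Call:
step_arm --increments "0 0 -0.005 5 0.3 0 -1; 0 0 -0.02 20 1.2 0 -1; 0 0 -0.045 50 3.1 0 -1; 0 0 -0.08 86 5.3 0 -1; 0 0 -0.11 122 7.6 0 -1; 0 0 -0.14 158 9.8 0 -1; 0 0 -0.17 194 12 0 -1; 0 0 -0.2 230 14.3 0 -1; 0 0 -0.225 261 16.2 0 -1; 0 0 -0.25 286 17.8 0 -1; 0 0 -0.27 303 18.8 0 -1; 0 0 -0.278 312 19.4 0 -1; 0 0 -0.278 315.5 19.6 0 -1; 0 0 -0.278 315.5 19.6 0 -1; 0 0 -0.278 315.5 19.6 0 -1"

```text
time: 46.22
tool_pos: [577.5, 45.0, 228.3]
tcp_rot: [-3.142, 0.0, 1.729]
contact_force: [0.9, 0.8, -2.0]
grip_width: 55.5
```

Call:
step_arm --increments "0 0 0 0 0 3 -1; 0 0 0 0 0 12 -1; 0 0 0 0 0 30 -1; 0 0 0 0 0 55 -1; 0 0 0 0 0 80 -1; 0 0 0 0 0 103 -1; 0 0 0 0 0 121 -1; 0 0 0 0 0 133 -1; 0 0 0 0 0 140 -1; 0 0 0 0 0 140 -1"

```text
time: 47.48
tool_pos: [577.4, 45.6, 88.1]
tcp_rot: [-3.141, 0.0, 1.73]
contact_force: [0.8, 0.3, -2.5]
grip_width: 55.6
```

```bash
python3 see.py 16; python3 -c "
from h import *
crop(load('scene16.pkl'),225,110,325,245,5,'pics/s16.png')"
```

```text
t 47.48 pos [577.4  45.6  88.1] rot [-3.1412  0.      1.7298] F [ 0.8  0.3 -2.5] w 55.6 q [-0.05  0.61  1.57 -0.    0.97 -0.21]
```

View pics/s16.png

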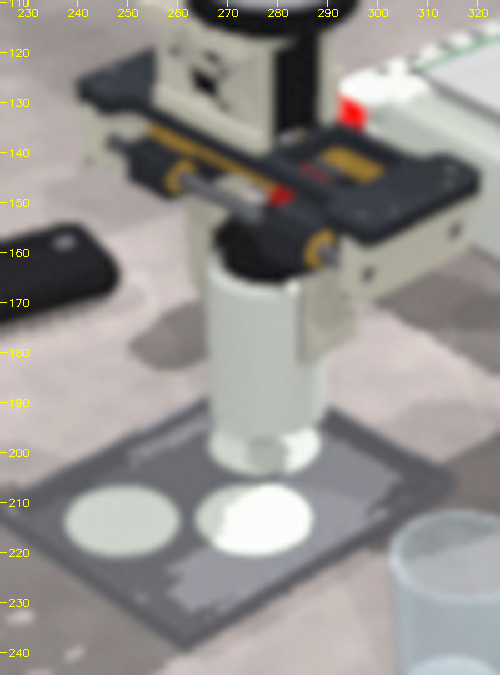

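The jar is centred over its disc at about scene (277,198). Final lowering.

Call:
step_arm --increments "0 0 0 0 0 3 -1; 0 0 0 0 0 9 -1; 0 0 0 0 0 14 -1; 0 0 0 0 0 17 -1; 0 0 0 0 0 18.5 -1; 0 0 0 0 0 19.3 -1; 0 0 0 0 0 19.8 -1; 0 0 0 0 0 20.3 -1; 0 0 0 0 0 20.3 -1"

```text
time: 48.7
tool_pos: [577.6, 45.6, 68.4]
tcp_rot: [3.141, 0.0, 1.73]
contact_force: [-0.7, -0.3, 0.5]
grip_width: 55.7
```

Call:
step_arm --increments "0 0 0 0 0 0.2 -1; 0 0 0 0 0 0.2 0.25; 0 0 0 0 0 0.2 0.4; 0 0 0 0 0 0 0.7; 0 0 0 0 0 0 1; 0 0 0 0 0 0 1; 0 0 0 0 0 -3 1; 0 0 0 0 0 -15 1; 0 0 0 0 0 -40 1; 0 0 0 0 0 -75 1; 0 0 0 0 0 -110 1; 0 0 0 0 0 -138 1; 0 0 0 0 0 -155 1; 0 0 0 0 0 -160.3 1; 0 0 0 0 0 -160.3 1"

```text
time: 50.58
tool_pos: [577.4, 45.7, 228.5]
tcp_rot: [3.141, 0.0, 1.73]
contact_force: [-1.4, 0.1, -0.1]
grip_width: 91.7
```

Call:
step_arm --increments "0 0 0.01 -10 -3.4 0 1; 0 0 0.025 -35 -11.8 0 1; 0 0 0.05 -75 -25.2 0 1; 0 0 0.08 -120 -40.4 0 1; 0 0 0.11 -165 -55.5 0 1; 0 0 0.14 -210 -70.6 0 1; 0 0 0.17 -255 -85.8 0 1; 0 0 0.2 -298 -100 0 1; 0 0 0.23 -336 -113 0 1; 0 0 0.25 -366 -123 0 1; 0 0 0.27 -387 -130 0 1; 0 0 0.278 -399 -134.2 0 1; 0 0 0.278 -403.8 -135.8 0 1; 0 0 0.278 -403.8 -135.8 0 1; 0 0 0.278 -403.8 -135.8 0 1"

```text
time: 52.45
tool_pos: [507.7, -373.7, 228.5]
tcp_rot: [3.142, -0.0, 1.453]
contact_force: [-1.0, 0.1, -0.3]
grip_width: 91.7
```

```bash
python3 see.py 17; python3 -c "
from h import *
a=load('scene1.pkl')['frame'];b=load('scene17.pkl')['frame']
f=lambda im:cv2.resize(im[150:225,228:318,::-1],None,fx=4.4,fy=4.4,interpolation=cv2.INTER_CUBIC)
cv2.imwrite('pics/cmp17.png',np.hstack([f(a),f(b)]))"
```

```text
t 52.45 pos [ 507.7 -373.7  228.5] rot [ 3.1415e+00 -1.0000e-04  1.4529e+00] F [-1.   0.1 -0.3] w 91.7 q [-0.76  0.55  1.24  0.    1.35 -0.64]
```

View pics/cmp17.png

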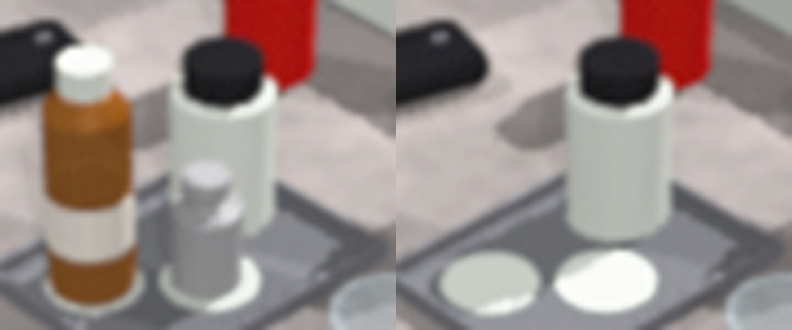

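The jar is back at the same pixels as at the start (within about 1 crop px). Next, the bottle.

Call:
step_arm --increments "0 0 0 0 0 5 1; 0 0 0 0 0 20 1; 0 0 0 0 0 45 1; 0 0 0 0 0 72 1; 0 0 0 0 0 95 1; 0 0 0 0 0 112 1; 0 0 0 0 0 122 1; 0 0 0 0 0 127 1; 0 0 0 0 0 128.6 1; 0 0 0 0 0 128.6 1; 0 0 0 0 0 128.6 0.5; 0 0 0 0 0 128.6 0.3; 0 0 0 0 0 128.6 0.15; 0 0 0 0 0 128.6 0.05; 0 0 0 0 0 128.6 -0.05; 0 0 0 0 0 128.6 -0.2; 0 0 0 0 0 128.6 -0.4; 0 0 0 0 0 128.6 -1; 0 0 0 0 0 128.6 -1"

```text
time: 54.92
tool_pos: [507.4, -374.6, 99.7]
tcp_rot: [3.142, 0.0, 1.452]
contact_force: [0.6, -1.1, -0.3]
grip_width: 45.4
```

Call:
step_arm --increments "0 0 0 0 0 -2 -1; 0 0 0 0 0 -8 -1; 0 0 0 0 0 -20 -1; 0 0 0 0 0 -40 -1; 0 0 0 0 0 -65 -1; 0 0 0 0 0 -92 -1; 0 0 0 0 0 -117 -1; 0 0 0 0 0 -135 -1; 0 0 0 0 0 -146 -1; 0 0 0 0 0 -150 -1; 0 0 0 0 0 -150 -1"

```text
time: 56.3
tool_pos: [507.3, -374.4, 249.5]
tcp_rot: [-3.141, -0.0, 1.452]
contact_force: [0.2, 0.1, -3.0]
grip_width: 45.7
```

Call:
step_arm --increments "0 0 -0.005 5 0.6 0 -1; 0 0 -0.02 20 2.6 0 -1; 0 0 -0.045 50 6.5 0 -1; 0 0 -0.08 86 11.2 0 -1; 0 0 -0.11 122 15.9 0 -1; 0 0 -0.14 158 20.6 0 -1; 0 0 -0.17 194 25.3 0 -1; 0 0 -0.2 230 30 0 -1; 0 0 -0.225 264 34.4 0 -1; 0 0 -0.25 294 38.3 0 -1; 0 0 -0.27 317 41.3 0 -1; 0 0 -0.278 331 43.1 0 -1; 0 0 -0.278 337.2 43.9 0 -1; 0 0 -0.278 337.2 43.9 0 -1; 0 0 -0.278 337.2 43.9 0 -1"

```text
time: 58.18
tool_pos: [590.8, -45.7, 249.7]
tcp_rot: [-3.141, 0.0, 1.729]
contact_force: [-0.8, 1.0, -3.1]
grip_width: 45.4
```

```bash
python3 see.py 18; python3 -c "
from h import *
crop(load('scene18.pkl'),205,60,325,245,4,'pics/s18.png')"
```

```text
t 58.17 pos [590.8 -45.7 249.7] rot [-3.1414e+00  3.0000e-04  1.7289e+00] F [-0.8  1.  -3.1] w 45.4 q [-0.21  0.47  1.33 -0.    1.35 -0.36]
```

View pics/s18.png

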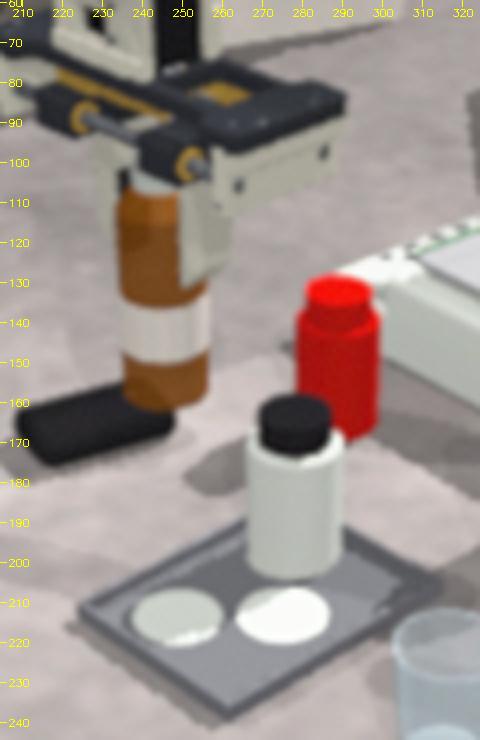

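The bottle is held upright high above its disc at (248,213). Lowering.

Call:
step_arm --increments "0 0 0 0 0 3 -1; 0 0 0 0 0 12 -1; 0 0 0 0 0 30 -1; 0 0 0 0 0 55 -1; 0 0 0 0 0 80 -1; 0 0 0 0 0 103 -1; 0 0 0 0 0 122 -1; 0 0 0 0 0 135 -1; 0 0 0 0 0 142 -1; 0 0 0 0 0 145 -1; 0 0 0 0 0 147 -1; 0 0 0 0 0 148 -1; 0 0 0 0 0 149 -1; 0 0 0 0 0 149.5 -1; 0 0 0 0 0 150 -1; 0 0 0 0 0 150.3 -1; 0 0 0 0 0 150.3 -1"

```text
time: 60.4
tool_pos: [591.1, -45.0, 99.7]
tcp_rot: [3.141, 0.0, 1.73]
contact_force: [-2.0, 0.7, -0.4]
grip_width: 45.0
```

Call:
step_arm --increments "0 0 0 0 0 0.2 -1; 0 0 0 0 0 0.2 0.05; 0 0 0 0 0 0.2 0.2; 0 0 0 0 0 0 0.5; 0 0 0 0 0 0 0.8; 0 0 0 0 0 0 1; 0 0 0 0 0 0 1; 0 0 0 0 0 -3 1; 0 0 0 0 0 -15 1; 0 0 0 0 0 -40 1; 0 0 0 0 0 -75 1; 0 0 0 0 0 -110 1; 0 0 0 0 0 -135 1; 0 0 0 0 0 -147 1; 0 0 0 0 0 -150 1"

```text
time: 62.28
tool_pos: [591.0, -45.0, 250.0]
tcp_rot: [3.141, 0.0, 1.73]
contact_force: [-0.1, -0.2, -0.5]
grip_width: 92.1
```

Call:
step_arm --increments "0 0 0 -10 -5 0 1; 0 0 0 -35 -17 0 1; 0 0 0 -75 -37 0 1; 0 0 0 -120 -60 0 1; 0 0 0 -165 -82 0 1; 0 0 0 -210 -105 0 1; 0 0 0 -250 -125 0 1; 0 0 0 -280 -140 0 1; 0 0 0 -300 -150 0 1; 0 0 0 -300 -150 0 1; 0 0 0 -300 -150 0 1; 0 0 0 -300 -150 0 1"

```text
time: 63.78
tool_pos: [490.9, -363.8, 249.5]
tcp_rot: [3.141, -0.0, 1.731]
contact_force: [0.7, -0.0, -0.5]
grip_width: 91.8
```

```bash
python3 see.py 19; python3 -c "
from h import *
a=load('scene1.pkl')['frame'];b=load('scene19.pkl')['frame']
f=lambda im:cv2.resize(im[150:225,228:318,::-1],None,fx=4.4,fy=4.4,interpolation=cv2.INTER_CUBIC)
cv2.imwrite('pics/cmp19.png',np.hstack([f(a),f(b)]))
g=lambda c:cv2.resize(c['frame'][100:280,90:440,::-1],None,fx=1.7,fy=1.7,interpolation=cv2.INTER_CUBIC)
cv2.imwrite('pics/t19.png',np.vstack([g(load('top0.pkl')),g(load('top19.pkl'))])[:600])
cv2.imwrite('pics/s19.png',b[:,:,::-1])
crop(load('top19.pkl'),230,160,312,222,9,'pics/t19b.png')"
```

```text
t 63.77 pos [ 490.9 -363.8  249.5] rot [ 3.1415e+00 -1.0000e-04  1.7313e+00] F [ 0.7 -0.  -0.5] w 91.8 q [-0.76  0.5   1.27  0.    1.37 -0.92]
```

View pics/cmp19.png

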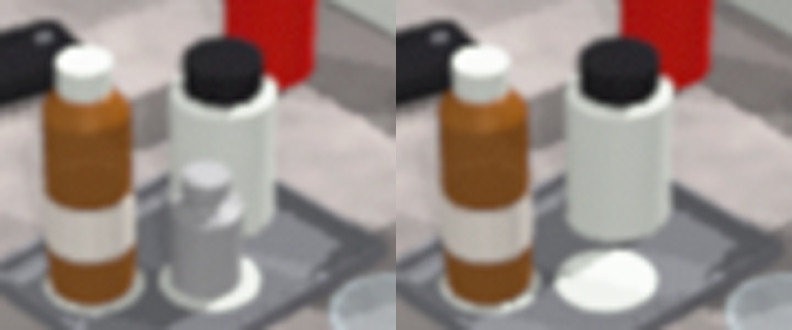

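View pics/t19.png

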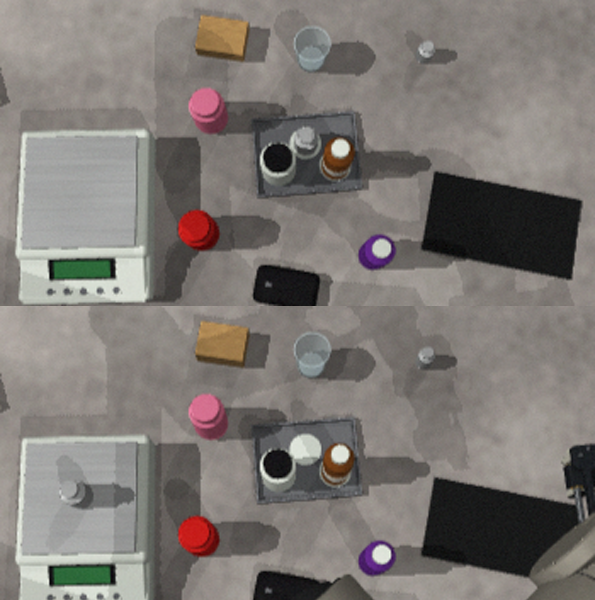

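View pics/t19b.png

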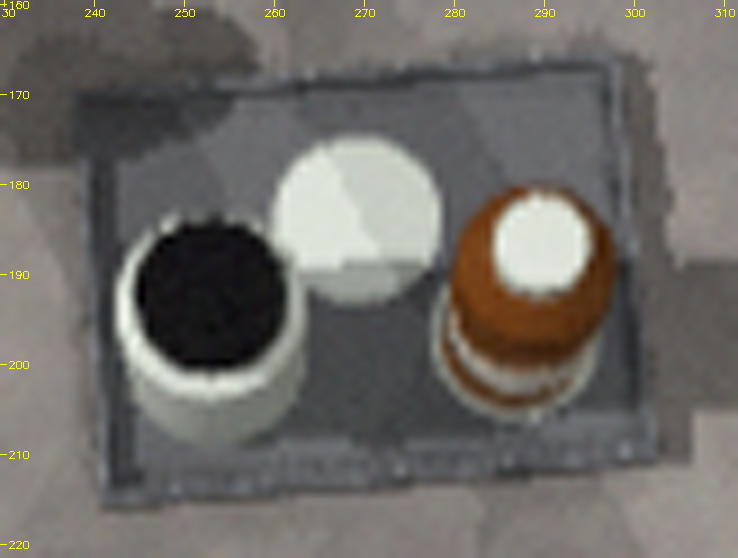

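View pics/s19.png

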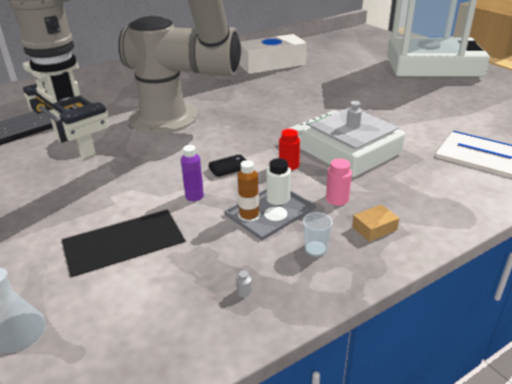

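```bash
python3 -c "
from ov import *
crop(load('top19.pkl'),95,165,185,285,5,'pics/t19p.png')
overlay(load('top19.pkl'),(95,170,180,255),7,[('weight',503.1,337.7,84)],'pics/o19p.png')"
```

```text
(no output)
```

View pics/o19p.png

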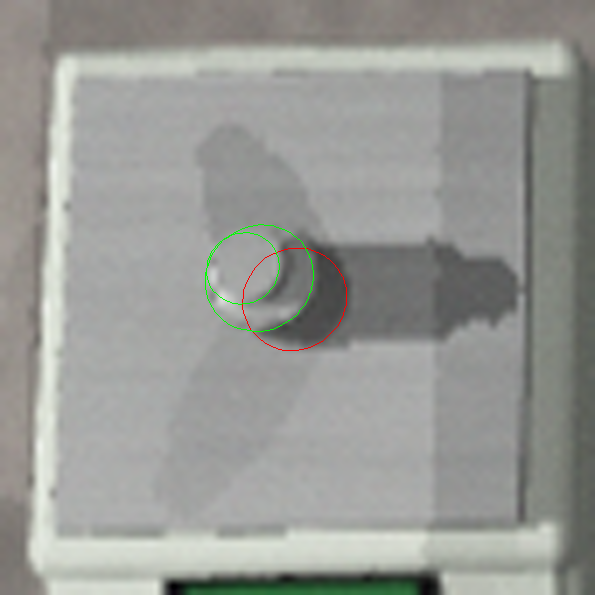

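In the top view the weight matches a model placed at the measured pan centre to within about 1 px (2 mm). The bottle, jar and surroundings match the starting pictures, and the gripper is clear. Handing in.

```bash
python3 -c "
from plant import *
print(close_job())"
```

```text
the job is handed in; nothing more can be done
None
```

The job is done and handed in at about 64 s of the 134 s allowed. I set the bottle and then the jar on the mat and stood the 500 g weight on the pan. Then I put the jar and the bottle back on their own spots.

**Last checks:**
- **Weight:** it stands upright within about 2 mm of the measured middle of the pan. The two cameras disagreed on that middle by about 5 mm, so I aimed between them.
- **Jar and bottle:** both are upright and within about 1 pixel of where they started, in the scene and top views.
- **Everything else:** the small weight, beaker, carton and look-alikes looked unmoved. The mouse did too where I could see it, but the arm hid part of it in the last top view.
- **Gripper:** it is open and well clear. The wrist-force readings I saw stayed at or below about 6 N.

No checks failed.

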